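# Pack the pad printer's changeover kit into its tray

### The arm

A 7-joint arm with a two-finger parallel gripper is mounted at the origin on the work surface. World frame = base frame: x ahead of the robot, y to its left, z up, the work surface at z = 0. Lengths are in mm, angles in rad, forces in N, time in s.
With the tool pointing down it reaches from about 350 to 900 mm from the base axis. Payload 19.9 kg.
Tool frame: the origin (TCP) lies at the very end of the fingers, on their centre line; the grasp point (between the pads) lies 19 mm behind it; z points along the fingers, y is the line along which they close (so a half turn about z gives the same grasp; the last joint's range is limited). The gripper opens to 85 mm and grips with 20 to 120 N. Pads are 22 mm wide; open, the fingers measure 114 mm over their backs; the gripper's body (76 mm by 85 mm) begins 54 mm behind the grasp point. The pads swing forward as they close: fully open they stand 13 mm farther back than shut.
Start: joints at [1.23, 0.417, -0.01, 1.614, 0.005, 1.111, -0.053], TCP at [184.576, -597.104, 231.26] pointing down, gripper open.
Joint ranges: [-2.81, 2.81], [-0.39, 2.02], [-1.27, 1.25], [0.06, 2.57], [-1.19, 4.33], [0.19, 2], [-2.82, 2.82]. Speed limits (rad/s): [1.89, 1.89, 2.39, 2.39, 3.01, 3.01, 3.01].

### API

Orientations are given as a rotation vector (axis times angle).
In Python, from rig import ctrl gives the robot as it stands.
- The arm moves only by the shell command python3 -m pendant 'ROWS' [OPENING] [FORCE]. ROWS is JSON, a list of rows, each an object of numbers: "dx", "dy", "dz": the shift along the tool's x, y, z as a fraction of full scale; "turn": the turn about the tool's z as a fraction of full scale. In form: [{"dx": .., "dy": .., "dz": .., "turn": ..}, ...]. A call has 1 to 10 rows; each row is the pose to reach, as a shift and turn from the pose commanded when the call began, along the tool's axes at that moment; what a row does not reach only later rows make up. Full scale, the value 1, is 600 mm for a shift and 1.5 rad for a turn. A row lasts 1/10 s, in which the tool goes at most 50 mm and 8.59 degrees, less where a joint would pass 70% of its speed; a pose out of reach is approached as far as the arm can. A call with a number of a shift or a turn outside -1 to 1 is refused whole. A call with a gripper value outside its range is refused whole. OPENING is the opening, from 0 (shut) to 1 (fully open), set as the call begins (- or left out, the last holds). The fingers move at their own pace and stop on an object; FORCE is the grip in N (left out, the last holds). Time passes only in rows, so rows that repeat a pose let the fingers close. It gives the time, the measured TCP pose, the force, the opening and the grip force at its end, in the units of the state.
- ctrl.observe(): the state, without advancing time (a new reading comes with each control period).
- ctrl.camera(name): name is "scene" or "top" or "wrist"; returns the picture (420x560x3 uint8, blue, green, red); there is no depth.
- ctrl.calibration(name): a dict with "intrinsics" (3x3 intrinsics, pixels), "distortion" ([k1, k2, p1, p2, k3] as OpenCV has them; the pictures are not rectified), "R" (3x3) and "t" (3): a world point X has camera coordinates R X + t. Camera axes: x right, y down, z forward; pixel columns grow to the right and rows downward; lengths in mm; the calibration is good to about 2 mm. A picture is of the moment at which its call begins: read the wrist's pose just before it. calibration takes no time and is no camera call; for the wrist camera it gives the pose at the moment of the call.
- ctrl.job_done(): hands the job in; it is judged then, once.
The state is a dict: "time": time; "joint_pos": joint angles; "joint_velocities": joint speeds; "joint_efforts": joint torques, N m; "tool_pos": TCP position; "ee_rot": TCP orientation; "wrist_force": force on the tool from outside, world axes, zero at the start; "torque": the same for the moment, N m; "width": opening from 0.0 (shut) to 1.0 (fully open); "finger_force": force on a finger pad.
Only numpy, scipy, OpenCV 4.12 (cv2) and the standard library are available. Lean on these libraries where they do the work, as an engineer would, in place of code of your own. Each camera call takes 0.05 s, during which the arm holds its last target. There are 200 camera calls.

### The job

Pack the changeover kit into the white tray: pull every ink spatula out of the leaning holder and lay it flat in a long slot of its own, handle end in the narrow notch and blade between the wide dividers, and lay every L bracket from the bench flat in an L-shaped bed of its own, short arm pointing the way the blades point. Everything must lie right down in its compartment, let go and at rest; any slot or bed will do, and the ink tin, solvent bottle and tape must stay where they are.

Things in the scene. Friction and masses are not known exactly. Their poses are not given: they have to be found in the camera images.
- tray: White kit tray (grey floor) fixed to the bench, 210 (x) x 242 (y) mm, floor 5 mm thick. Origin under its centre; z up; x runs along the spatula slots, from the handle ends to the blade ends (to the right, seen from the robot). Three spatula slots on its +y half (far from the robot), three L-shaped bracket beds on its -y half. Rim heights: -x and +y sides 24, +x side 30, -y side 15 mm. 
- holder: Fixed aluminium spatula holder: a block 182 mm long (x), 20 mm thick, top edge 82 mm high, with three pockets 54 mm apart in x, each 34 x 7.5 mm, 70 mm deep, leaning 30 degrees so that handles lean to its -y (to the right, seen from the robot). Foot 190 x 75 mm. Origin under its middle, on the bench; z up. Pull along the handle, at least 72 mm.
- spatula1: Ink spatula (may be absent), starts blade-down in the holder. Black handle 100 long x 14 wide (y) x 12 thick (z) mm, steel blade 90 x 30 (y) x 5 (z) mm on the same axis, 45 g. Origin at the centre of the handle; x points to the blade (handle -50 to +50, blade +50 to +140 mm); both faces alike. Grip it across the width (y) at its origin.
- spatula1_tip (a point): Middle of the blade's end edge of spatula1, 140 mm along its x.
- spatula2: Ink spatula (may be absent), starts blade-down in the holder. Black handle 100 long x 14 wide (y) x 12 thick (z) mm, steel blade 90 x 30 (y) x 5 (z) mm on the same axis, 45 g. Origin at the centre of the handle; x points to the blade (handle -50 to +50, blade +50 to +140 mm); both faces alike. Grip it across the width (y) at its origin.
- spatula2_tip (a point): Middle of the blade's end edge of spatula2, 140 mm along its x.
- spatula3: Ink spatula (may be absent), starts blade-down in the holder. Black handle 100 long x 14 wide (y) x 12 thick (z) mm, steel blade 90 x 30 (y) x 5 (z) mm on the same axis, 45 g. Origin at the centre of the handle; x points to the blade (handle -50 to +50, blade +50 to +140 mm); both faces alike. Grip it across the width (y) at its origin.
- spatula3_tip (a point): Middle of the blade's end edge of spatula3, 140 mm along its x.
- bracket1: Flat dark-steel L bracket, 8 mm thick (may be absent), starts lying on the bench. Origin on the underside below the middle of the long arm; x along the long arm, z up. Long arm 60 x 20 mm (x -30..30, y -10..10); short arm 20 mm wide (x -30..-10) reaching to y = +35. 70 g or so. Easily taken across the long arm at about x = +8 mm.
- bracket1_toe (a point): Middle of the end of bracket1's short arm, underside, at (-20, 35, 0) mm of the bracket.
- bracket2: Flat dark-steel L bracket, 8 mm thick (may be absent), starts lying on the bench. Origin on the underside below the middle of the long arm; x along the long arm, z up. Long arm 60 x 20 mm (x -30..30, y -10..10); short arm 20 mm wide (x -30..-10) reaching to y = +35. 70 g or so. Easily taken across the long arm at about x = +8 mm.
- bracket2_toe (a point): Middle of the end of bracket2's short arm, underside, at (-20, 35, 0) mm of the bracket.
- bracket3: Flat dark-steel L bracket, 8 mm thick (may be absent), starts lying on the bench. Origin on the underside below the middle of the long arm; x along the long arm, z up. Long arm 60 x 20 mm (x -30..30, y -10..10); short arm 20 mm wide (x -30..-10) reaching to y = +35. 70 g or so. Easily taken across the long arm at about x = +8 mm.
- bracket3_toe (a point): Middle of the end of bracket3's short arm, underside, at (-20, 35, 0) mm of the bracket.
- slot1 (a point): Spatula slot 1, tray point (-45, -13, 25) mm: where the handle's centre rests, blade to tray +x. Ribs 19 mm high carry the handle at tray x -93..-83 and -7..3; a notch 20 wide, blocks 27 high, holds its end at -93..-83; the blade lies between dividers 37 apart, 30 high, x 20..100. Between the ribs all is open to the floor for fingers. Slots 52 mm apart.
- slot2 (a point): Spatula slot 2, tray point (-45, 39, 25) mm: where the handle's centre rests, blade to tray +x. Ribs 19 mm high carry the handle at tray x -93..-83 and -7..3; a notch 20 wide, blocks 27 high, holds its end at -93..-83; the blade lies between dividers 37 apart, 30 high, x 20..100. Between the ribs all is open to the floor for fingers. Slots 52 mm apart.
- slot3 (a point): Spatula slot 3, tray point (-45, 91, 25) mm: where the handle's centre rests, blade to tray +x. Ribs 19 mm high carry the handle at tray x -93..-83 and -7..3; a notch 20 wide, blocks 27 high, holds its end at -93..-83; the blade lies between dividers 37 apart, 30 high, x 20..100. Between the ribs all is open to the floor for fingers. Slots 52 mm apart.
- bed1 (a point): Bracket bed 1, tray point (-65, -82.5, 5) mm, on the floor: where the bracket's origin rests, with bracket x = tray -y and short arm (bracket y) to tray +x. Lands 8 mm above the floor round it leave 3 mm play; beside the long arm, from bracket x -12 to +25 mm, it is open to the floor for fingers. Beds 60 mm apart.
- bed2 (a point): Bracket bed 2, tray point (-5, -82.5, 5) mm, on the floor: where the bracket's origin rests, with bracket x = tray -y and short arm (bracket y) to tray +x. Lands 8 mm above the floor round it leave 3 mm play; beside the long arm, from bracket x -12 to +25 mm, it is open to the floor for fingers. Beds 60 mm apart.
- bed3 (a point): Bracket bed 3, tray point (55, -82.5, 5) mm, on the floor: where the bracket's origin rests, with bracket x = tray -y and short arm (bracket y) to tray +x. Lands 8 mm above the floor round it leave 3 mm play; beside the long arm, from bracket x -12 to +25 mm, it is open to the floor for fingers. Beds 60 mm apart.
- ink_tin: Bystander: ink tin, 80 mm across, 85 mm high; origin under its centre.
- solvent: Bystander: solvent bottle, 60 mm across, 120 mm high; origin under its centre.
- tape: Bystander: roll of tape lying flat, 100 mm across, 24 mm high; origin under its centre.
Not all that is in view belongs to the job. Leave any yellow look-alike of the spatula1 alone. What is shaped like the bracket1 but yellow is not meant.

How it is judged (in metres and radians):
At the end, for the whole second after the job is handed in: All present lie flat (0.06 rad) at rest. Spatulas: handle centre within 11 mm (level) and 3.5 mm (height) of a slot point, along the slot within 0.08 rad, blade to the blade end. Brackets: origin within 8 mm (level) and 3 mm (height) of a bed point, within 0.15 rad, short arm to the blade end (((horizontal distance between spatula1 and slot1 below 0.011 m and x of spatula1_tip in the frame of slot1 above 0.125 m) or (horizontal distance between spatula1 and slot2 below 0.011 m and x of spatula1_tip in the frame of slot2 above 0.125 m) or (horizontal distance between spatula1 and slot3 below 0.011 m and x of spatula1_tip in the frame of slot3 above 0.125 m)) and z of each of spatula1, spatula2, spatula3 in the frame of tray below 0.0285 m and z of spatula1_tip in the frame of tray between 0.02 and 0.0295 m and angle between the x axis of each of spatula1, spatula2, spatula3 and the x axis of tray, either way round below 0.08 rad and angle between the z axis of each of spatula1, spatula2, spatula3 and the z axis of tray, either way round below 0.06 rad and linear speed of each of spatula1, spatula2, spatula3, bracket1, bracket2, bracket3 below 0.02 m/s and ((horizontal distance between spatula2 and slot1 below 0.011 m and x of spatula2_tip in the frame of slot1 above 0.125 m) or (horizontal distance between spatula2 and slot2 below 0.011 m and x of spatula2_tip in the frame of slot2 above 0.125 m) or (horizontal distance between spatula2 and slot3 below 0.011 m and x of spatula2_tip in the frame of slot3 above 0.125 m)) and z of spatula2_tip in the frame of tray between 0.02 and 0.0295 m and ((horizontal distance between spatula3 and slot1 below 0.011 m and x of spatula3_tip in the frame of slot1 above 0.125 m) or (horizontal distance between spatula3 and slot2 below 0.011 m and x of spatula3_tip in the frame of slot2 above 0.125 m) or (horizontal distance between spatula3 and slot3 below 0.011 m and x of spatula3_tip in the frame of slot3 above 0.125 m)) and z of spatula3_tip in the frame of tray between 0.02 and 0.0295 m and ((horizontal distance between bracket1 and bed1 below 0.008 m and x of bracket1_toe in the frame of bed1 above 0.026 m) or (horizontal distance between bracket1 and bed2 below 0.008 m and x of bracket1_toe in the frame of bed2 above 0.026 m) or (horizontal distance between bracket1 and bed3 below 0.008 m and x of bracket1_toe in the frame of bed3 above 0.026 m)) and z of each of bracket1, bracket2, bracket3 in the frame of tray below 0.008 m and angle between the x axis of each of bracket1, bracket2, bracket3 and the y axis of tray, either way round below 0.15 rad and angle between each of bracket1, bracket2, bracket3's own z axis and vertical below 0.06 rad and ((horizontal distance between bracket2 and bed1 below 0.008 m and x of bracket2_toe in the frame of bed1 above 0.026 m) or (horizontal distance between bracket2 and bed2 below 0.008 m and x of bracket2_toe in the frame of bed2 above 0.026 m) or (horizontal distance between bracket2 and bed3 below 0.008 m and x of bracket2_toe in the frame of bed3 above 0.026 m)) and ((horizontal distance between bracket3 and bed1 below 0.008 m and x of bracket3_toe in the frame of bed1 above 0.026 m) or (horizontal distance between bracket3 and bed2 below 0.008 m and x of bracket3_toe in the frame of bed2 above 0.026 m) or (horizontal distance between bracket3 and bed3 below 0.008 m and x of bracket3_toe in the frame of bed3 above 0.026 m))); the robot touches nothing.
It fails at once if the ink tin is shifted by more than 25 mm or tipped (distance of ink_tin from where it was at the start of the episode above 0.025 m or angle between ink_tin's own z axis and vertical above 0.4 rad).
It fails at once if the solvent bottle is shifted by more than 25 mm or tipped (distance of solvent from where it was at the start of the episode above 0.025 m or angle between solvent's own z axis and vertical above 0.4 rad).
It fails at once if the roll of tape is shifted by more than 25 mm or tipped (distance of tape from where it was at the start of the episode above 0.025 m or angle between tape's own z axis and vertical above 0.4 rad).
Of spatula1, spatula2, spatula3 only 2 to 3 are there at a start; the rules pass over those that are not, and their reading is None.
Of bracket1, bracket2, bracket3 only 2 to 3 are there at a start; the rules pass over those that are not, and their reading is None.
At some moment in a run one of bracket1, bracket2, bracket3 may be knocked a few centimetres aside while the robot is not near it.
It also fails if it takes over 210 s, if anything falls off the work surface, if the arm or the gripper's body presses on something with over 40 N, if the wrist force passes 120 N, or if a joint passes its speed limit or range.

## Working session

There is one attempt and no reset: what is moved stays moved. The work goes in short steps, Python scripts to look and compute and a shell command to move; the robot and the scene stay as the last step left them, time stands still between calls to the robot, and variables do not carry over. Pictures are saved under pics/ and viewed, at most 14 in all, crops included, and the job is handed in when it is done.

```bash
ls; mkdir -p pics; python3 - <<'E'
from rig import ctrl
import cv2
s=ctrl.observe(); print(s)
for n in("scene","top"):
    cv2.imwrite(f"pics/{n}0.png",ctrl.camera(n)); c=ctrl.calibration(n); print(n,c)
E
```

```text
pics
{'time': 0.0, 'joint_pos': array([ 1.22952737,  0.41800552, -0.01029994,  1.6141905 ,  0.00470545,
        1.11071047, -0.05302077]), 'joint_velocities': array([-0.00019834, -0.00067172, -0.00088221, -0.00193297, -0.00333248,
       -0.00114118, -0.00039075]), 'joint_efforts': array([ 3.23809536e-04, -8.64438844e+01,  6.79400191e-01, -4.34891009e+01,
        1.90812489e-02,  7.57208036e-03,  7.71785324e-06]), 'tool_pos': array([ 184.44118765, -596.78638526,  230.63374313]), 'ee_rot': array([-3.10513040e+00, -4.68907290e-01,  4.57891197e-04]), 'wrist_force': array([-0.18079657,  0.14289547,  0.79627742]), 'torque': array([-0.0166543 ,  0.01962597,  0.00210024]), 'finger_force': 0.0, 'width': 0.9993833343432175}
scene {'intrinsics': array([[449.63170527,   0.        , 277.78458329],
       [  0.        , 449.63170527, 208.17300994],
       [  0.        ,   0.        ,   1.        ]]), 'distortion': array([-0.04049634,  0.        ,  0.        ,  0.        ,  0.        ]), 'R': array([[ 0.89698472,  0.44191525, -0.01137183],
       [ 0.35327139, -0.73204787, -0.58249913],
       [-0.26573998,  0.51847548, -0.81275177]]), 't': array([-490.4131769 , -107.78158182, 1530.22838953])}
top {'intrinsics': array([[546.96056066,   0.        , 279.40337987],
       [  0.        , 546.96056066, 205.84729228],
       [  0.        ,   0.        ,   1.        ]]), 'distortion': array([0.00291431, 0.        , 0.        , 0.        , 0.        ]), 'R': array([[-1.90042257e-03, -9.99779030e-01,  2.09351351e-02],
       [-9.97310434e-01,  3.61005982e-04, -7.32923407e-02],
       [ 7.32685876e-02, -2.10181151e-02, -9.97090745e-01]]), 't': array([   5.7010368 ,  541.29700858, 1401.61829324])}
```

View pics/top0.png

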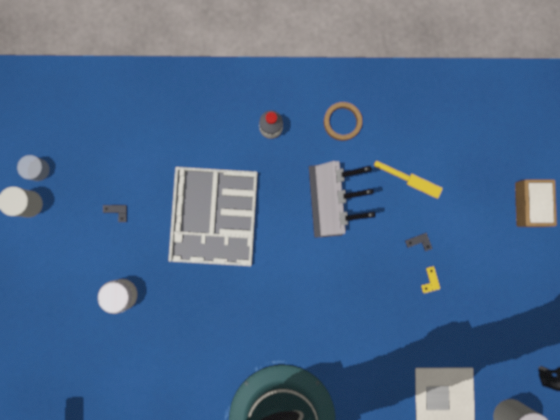

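View pics/scene0.png

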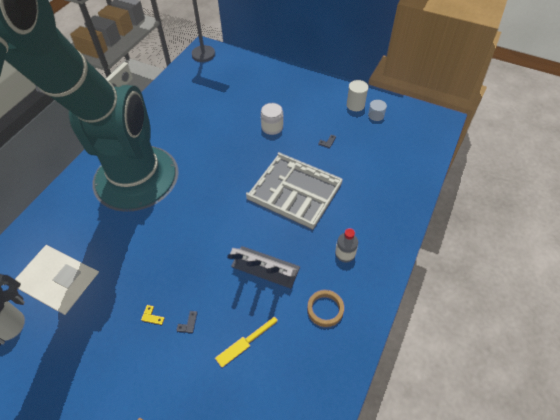

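The top picture shows:
- The tray is at (170–257, 167–265), with its slots on the far side.
- The holder is at (310–345, 162–237), with three black handles whose ends are near (368,170), (370,192) and (372,215).
- The dark brackets are at (115,212) and (419,241).
- A yellow L at (431,280) and a yellow spatula at (408,180) are decoys. The bottle is at (271,124) and the tape at (343,121).

Next come rough positions and enlarged crops.

```bash
cat > h.py <<'E'
import numpy as np, cv2
from rig import ctrl
from scipy.spatial.transform import Rotation as Rn
def ray(c,uv):
    p=cv2.undistortPoints(np.array(uv,float).reshape(-1,1,2),c["intrinsics"],c["distortion"]).reshape(-1,2)
    d=np.c_[p,np.ones(len(p))]@c["R"]; return -c["R"].T@c["t"],d
def plane(c,uv,z):
    o,d=ray(c,uv); return o+d*((z-o[2])/d[:,2])[:,None]
def proj(c,X):
    return cv2.projectPoints(np.array(X,float).reshape(-1,1,3),cv2.Rodrigues(c["R"])[0],c["t"],c["intrinsics"],c["distortion"])[0].reshape(-1,2)
def tri(c1,u1,c2,u2):
    o1,d1=ray(c1,[u1]);o2,d2=ray(c2,[u2])
    A=np.c_[d1[0],-d2[0]];s=np.linalg.lstsq(A,o2-o1,rcond=None)[0]
    a,b=o1+s[0]*d1[0],o2+s[1]*d2[0]; return (a+b)/2,np.linalg.norm(a-b)
def tool(s): return s["tool_pos"],Rn.from_rotvec(s["ee_rot"]).as_matrix()
def move(target,yaw=None,s=None):
    "fractions to TCP target; yaw = world angle of tool y axis"
    s=s or ctrl.observe();p,R=tool(s);d=R.T@(np.array(target,float)-p)/600
    cur=np.arctan2(R[1,1],R[0,1]); t=0 if yaw is None else -(yaw-cur)
    t=(t+np.pi)%(2*np.pi)-np.pi
    print("d",d.round(4),"turn",round(t/1.5,4),"yaw",cur.round(4),"j7",s["joint_pos"][6].round(3))
def shot(n,name):
    c=ctrl.calibration(n); im=ctrl.camera(n); cv2.imwrite(f"pics/{name}.png",im); return c,im
E
python3 - <<'E'
from h import *
c=ctrl.calibration("top");im=cv2.imread("pics/top0.png")
print("tray corners z~24",plane(c,[[176,168],[257,171],[252,265],[170,262]],24).round(0).tolist())
print("brk",plane(c,[[115,212],[419,241],[431,280]],8).round(0).tolist())
print("bottle,tape,tins",plane(c,[[271,130],[343,121],[118,297],[18,202]],20).round(0).tolist())
cs=ctrl.calibration("scene")
for u,v in (((368,170),0),((370,192),0),((372,215),0)):
    print(plane(c,[u],180).round(0).tolist(),plane(c,[u],140).round(0).tolist())
a=cv2.resize(im[150:260,290:450],(800,550),interpolation=3); cv2.imwrite("pics/crop1.png",a)
move([520,-300,330],0)
E
```

```text
tray corners z~24 [[640.0, 273.0, 24.0], [632.0, 63.0, 24.0], [389.0, 76.0, 24.0], [397.0, 286.0, 24.0]]
brk [[526.0, 433.0, 8.0], [450.0, -361.0, 8.0], [348.0, -390.0, 8.0]]
bottle,tape,tins [[741.0, 27.0, 20.0], [765.0, -163.0, 20.0], [308.0, 417.0, 20.0], [551.0, 678.0, 20.0]]
[[613.0, -198.0, 180.0]] [[619.0, -205.0, 140.0]]
[[562.0, -202.0, 180.0]] [[566.0, -209.0, 140.0]]
[[508.0, -205.0, 180.0]] [[511.0, -213.0, 140.0]]
d [ 0.6804 -0.3077 -0.1652] turn -0.8473 yaw -1.271 j7 -0.053
```

View pics/crop1.png

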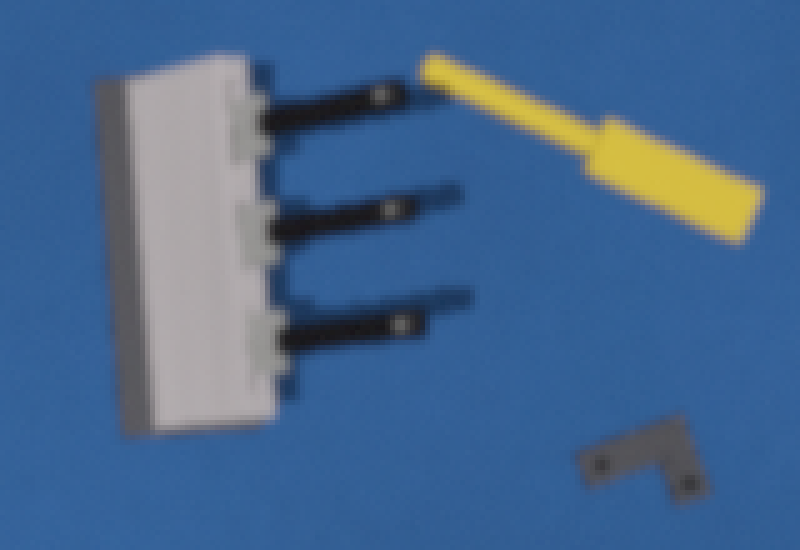

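The crop shows three black handles at crop positions (340,100), (345,218) and (355,330), plus a dark bracket at (645,460). The yellow spatula is a decoy. I'm moving above the holder for a close look.

```bash
python3 -m pendant '[{"dx":0.3,"dy":-0.15,"dz":-0.165,"turn":-0.4},{"dx":0.6804,"dy":-0.3077,"dz":-0.1652,"turn":-0.8473},{"dx":0.6804,"dy":-0.3077,"dz":-0.1652,"turn":-0.8473},{"dx":0.6804,"dy":-0.3077,"dz":-0.1652,"turn":-0.8473},{"dx":0.6804,"dy":-0.3077,"dz":-0.1652,"turn":-0.8473},{"dx":0.6804,"dy":-0.3077,"dz":-0.1652,"turn":-0.8473},{"dx":0.6804,"dy":-0.3077,"dz":-0.1652,"turn":-0.8473},{"dx":0.6804,"dy":-0.3077,"dz":-0.1652,"turn":-0.8473},{"dx":0.6804,"dy":-0.3077,"dz":-0.1652,"turn":-0.8473},{"dx":0.6804,"dy":-0.3077,"dz":-0.1652,"turn":-0.8473}]' 0.4 20
python3 -m pendant '[{"dx":0},{"dx":0},{"dx":0},{"dx":0},{"dx":0}]'
python3 - <<'E'
from h import *
move([520,-300,330],0)
c,im=shot("wrist","w1"); print(-c["R"].T@c["t"],c["R"][2],c["R"][0],c["intrinsics"][0])
print(ctrl.observe()["tool_pos"])
E
```

```text
time: 1.1
tool_pos: [523.9, -295.1, 331.2]
ee_rot: [2.211, 2.232, 0.004]
wrist_force: [-0.7, -0.6, -0.7]
width: 0.4
finger_force: 0.0
d [-0.0081 -0.0066  0.0019] turn 0.0063 yaw 0.0094 j7 0.36
[ 523.55781158 -222.10544997  474.81998058] [ 0.00435617 -0.28672127 -0.95800414] [0.99995441 0.0093894  0.00173677] [289.22010235   0.         276.37888653]
[ 523.24294586 -296.11095303  330.80195157]validation failed for argument at $[0]...
```

View pics/w1.png

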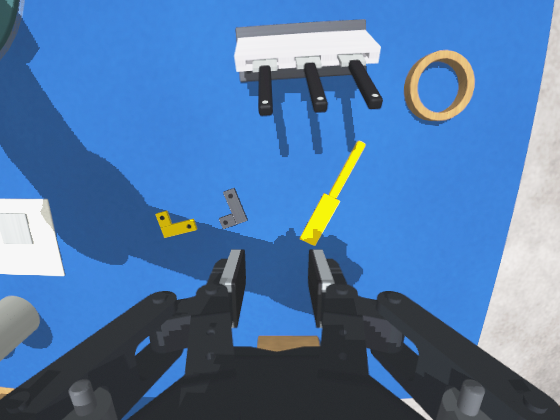

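```bash
python3 -m pendant '[{"dx":0.2,"dy":0.062,"dz":0,"turn":0.006},{"dx":0.2,"dy":0.062,"dz":0,"turn":0.006},{"dx":0.2,"dy":0.062,"dz":0,"turn":0.006},{"dx":0.2,"dy":0.062,"dz":0,"turn":0.006},{"dx":0.2,"dy":0.062,"dz":0,"turn":0.006},{"dx":0.2,"dy":0.062,"dz":0,"turn":0.006},{"dx":0.2,"dy":0.062,"dz":0,"turn":0.006}]'
python3 -c "
from h import *
c,im=shot('wrist','w2'); np.save('w2.npy',c,allow_pickle=True)"
python3 -m pendant '[{"dx":0.69,"dy":-0.075,"dz":0,"turn":0},{"dx":0.69,"dy":-0.075,"dz":0,"turn":0},{"dx":0.69,"dy":-0.075,"dz":0,"turn":0},{"dx":0.69,"dy":-0.075,"dz":0,"turn":0},{"dx":0.69,"dy":-0.075,"dz":0,"turn":0},{"dx":0.69,"dy":-0.075,"dz":0,"turn":0},{"dx":0.69,"dy":-0.075,"dz":0,"turn":0},{"dx":0.69,"dy":-0.075,"dz":0,"turn":0},{"dx":0.69,"dy":-0.075,"dz":0,"turn":0},{"dx":0.69,"dy":-0.075,"dz":0,"turn":0}]'
python3 -m pendant '[{"dx":0,"dy":0,"dz":0,"turn":0},{"dx":0,"dy":0,"dz":0,"turn":0},{"dx":0,"dy":0,"dz":0,"turn":0},{"dx":0,"dy":0,"dz":0,"turn":0}]'
python3 -c "
from h import *
c,im=shot('wrist','w3'); np.save('w3.npy',c,allow_pickle=True)"
```

```text
time: 1.85
tool_pos: [556.8, -181.6, 330.2]
ee_rot: [-2.234, -2.209, 0.001]
wrist_force: [0.1, 0.9, 0.3]
width: 0.397
finger_force: 0.0
time: 2.9
tool_pos: [515.3, 236.7, 330.3]
ee_rot: [-2.227, -2.215, -0.0]
wrist_force: [0.1, -0.5, -0.0]
width: 0.398
finger_force: 0.0
time: 3.3
tool_pos: [516.4, 233.3, 330.5]
ee_rot: [2.233, 2.21, 0.0]
wrist_force: [-0.2, -0.3, -0.2]
width: 0.401
finger_force: 0.0
```

View pics/w2.png

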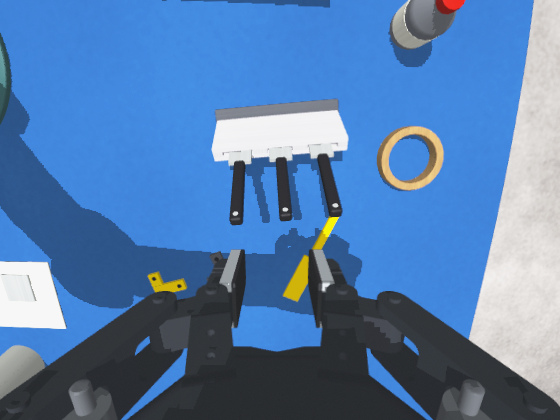

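View pics/w3.png

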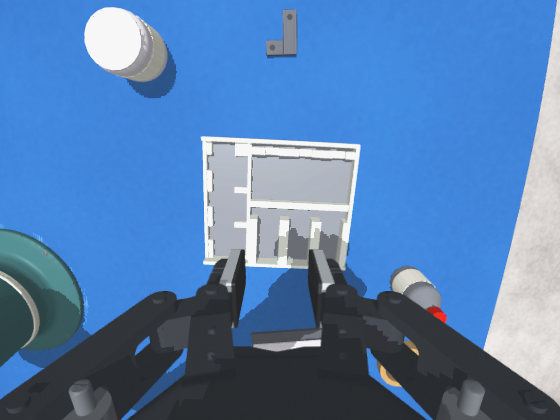

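Both pictures are clear. In w2 the handle end dots are at (236,214), (285,211) and (335,209); w1 shows the same dots at (265,102), (320,103) and (376,100). In w3 the tray corners are near (203,137) and (360,146), and a bracket is at (284,35). Computing poses next.

```bash
cat > m.py <<'E'
from h import *
def tray(c,im,box,zs=None):
    hsv=cv2.cvtColor(im,cv2.COLOR_BGR2HSV); return hsv
E
python3 - <<'E'
from h import *
c2=np.load('w2.npy',allow_pickle=True).item();c3=np.load('w3.npy',allow_pickle=True).item();ct=ctrl.calibration("top")
im=cv2.imread("pics/w3.png");hsv=cv2.cvtColor(im,cv2.COLOR_BGR2HSV)
m=((hsv[...,1]<70)&(hsv[...,2]>90)).astype(np.uint8);m[:, :195]=0;m[:,370:]=0;m[:125]=0;m[290:]=0
n,l,st,_=cv2.connectedComponentsWithStats(m);k=1+st[1:,4].argmax();m=(l==k);print(st[k])
def fit(P,name):
    vx,vy,x0,y0=cv2.fitLine(P[:,:2].astype(np.float32),cv2.DIST_HUBER,0,.1,.01).ravel()
    print(name,"pt",x0.round(1),y0.round(1),"dir",np.degrees(np.arctan2(vy,vx)).round(2)); return np.array([x0,y0]),np.array([vx,vy])
up=plane(c3,[[u,np.flatnonzero(m[:,u])[0]-.5] for u in range(215,350,2)],24)
rt=plane(c3,[[np.flatnonzero(m[v])[-1]+.5,v] for v in range(155,240,2)],24)
lf=plane(c3,[[np.flatnonzero(m[v])[0]-.5,v] for v in range(150,235,2)],15)
bt=plane(c3,[[u,np.flatnonzero(m[:,u])[-1]+.5] for u in range(255,305,2)],30)
A=fit(up,"-x");B=fit(rt,"+y");C=fit(lf,"-y");D=fit(bt,"+x")
# dots by triangulation w1? use w2 + scene/top
im2=cv2.imread("pics/w2.png");g=im2.max(2)
dk=((g<70)).astype(np.uint8)
for x in (236,285,335):
    sub=dk[160:225,x-25:x+18];n,l,st,ce=cv2.connectedComponentsWithStats(sub);k=1+st[1:,4].argmax()
    mid=[(np.flatnonzero(l[r]==k).mean()+x-25,r+160,(l[r]==k).sum()) for r in range(65) if (l[r]==k).sum()>3]
    print([tuple(np.round(q,1)) for q in mid[::8]],np.round(mid[-1],1))
# brackets
def brk(c,im,box):
    x0,y0,x1,y1=box;s=im[y0:y1,x0:x1];h=cv2.cvtColor(s,cv2.COLOR_BGR2HSV)
    m=((h[...,1]<90)).astype(np.uint8);cs=max(cv2.findContours(m,0,1)[0],key=cv2.contourArea)
    P=plane(c,cs.reshape(-1,2)+[x0,y0],8)[:,:2].astype(np.float32);return P,cv2.minAreaRect(P)
print(brk(c3,im,(255,2,310,65))[1])
E
```

```text
[  201   136   159   154 19158]
-x pt 526.1 283.5 dir -3.43
+y pt 639.7 172.2 dir 86.6
-y pt 397.3 209.2 dir 86.25
+x pt 519.5 71.7 dir -3.17
[(np.float64(239.0), np.float64(162.0), np.float64(9.0)), (np.float64(239.0), np.float64(170.0), np.float64(11.0)), (np.float64(238.0), np.float64(178.0), np.float64(11.0)), (np.float64(237.5), np.float64(186.0), np.float64(12.0)), (np.float64(237.0), np.float64(194.0), np.float64(11.0)), (np.float64(236.5), np.float64(202.0), np.float64(12.0)), (np.float64(236.5), np.float64(210.0), np.float64(12.0)), (np.float64(235.6), np.float64(220.0), np.float64(11.0))] [235.5 224.    8. ]
[(np.float64(280.5), np.float64(160.0), np.float64(10.0)), (np.float64(281.5), np.float64(168.0), np.float64(10.0)), (np.float64(282.0), np.float64(176.0), np.float64(11.0)), (np.float64(283.0), np.float64(184.0), np.float64(11.0)), (np.float64(283.5), np.float64(192.0), np.float64(12.0)), (np.float64(284.5), np.float64(200.0), np.float64(12.0)), (np.float64(284.5), np.float64(208.0), np.float64(6.0)), (np.float64(285.0), np.float64(218.0), np.float64(11.0))] [284.5 220.    8. ]
[(np.float64(323.0), np.float64(160.0), np.float64(11.0)), (np.float64(325.0), np.float64(168.0), np.float64(11.0)), (np.float64(326.5), np.float64(176.0), np.float64(12.0)), (np.float64(328.5), np.float64(184.0), np.float64(12.0)), (np.float64(330.5), np.float64(192.0), np.float64(12.0)), (np.float64(332.0), np.float64(200.0), np.float64(13.0)), (np.float64(334.0), np.float64(208.0), np.float64(13.0))] [334.5 216.    8. ]
((525.5272216796875, 435.5072937011719), (43.84675598144531, 60.78790283203125), 0.22307848930358887)
```

```bash
cat >> h.py <<'E'
th=np.radians(-93.4); TX=np.array([np.cos(th),np.sin(th)]);TY=np.array([-TX[1],TX[0]]);TC=np.array([517.7,177.9])
def tr(x,y): return TC+x*TX+y*TY
E
python3 - <<'E'
from h import *
c2=np.load('w2.npy',allow_pickle=True).item()
z=np.array([0.00435617,-0.28672127,-0.95800414]);x=np.array([0.99995441,0.0093894,0.00173677]);R=np.array([x,np.cross(z,x),z])
o=np.array([523.55781158,-222.10544997,474.81998058]);c1=dict(c2,R=R,t=-R@o)
i1,i2=[cv2.cvtColor(cv2.imread(f"pics/{n}.png"),6) for n in("w1","w2")]
def dot(g,u,v):
    s=g[v-6:v+7,u-5:u+6].astype(float);s=np.where(s>100,s,0);yy,xx=np.mgrid[v-6:v+7,u-5:u+6];return (s*xx).sum()/s.sum(),(s*yy).sum()/s.sum()
E=[]
for a,b in (((265,102),(236,214)),((320,103),(285,211)),((376,100),(335,209))):
    p=dot(i1,*a);q=dot(i2,*b);P,e=tri(c1,p,c2,q);print(np.round(p,1),np.round(q,1),P.round(1),e.round(1))
# holder front top edges in w2
print("holder edge z82/77",plane(c2,[[212,160],[347,146]],80).round(1).tolist())
T=tr(-65,-90.5);print("bed1 tool",T, "slot3",tr(-45,91),"slot1",tr(-45,-13))
move([537,443.5,80],0)
E
```

```text
[264.6 101.6] [234.9 213.1] [ 512.3 -200.6  175.4] 0.1
[319.9  97.9] [284.7 209.1] [ 566.1 -196.6  175.9] 0.2
[375.4  94.9] [334.9 204.9] [ 620.3 -192.6  175.8] 0.7
holder edge z82/77 [[470.2, -154.3, 80.0], [652.4, -137.6, 80.0]]
bed1 tool [431.21420986 248.15281562] slot3 [611.20861115 217.42391226] slot1 [507.39166905 223.59177511]
d [0.3502 0.031  0.4174] turn -0.0068 yaw -0.0102 j7 -0.66
```

```bash
python3 -m pendant '[{"dx":0.35,"dy":0.031,"dz":0,"turn":-0.007},{"dx":0.35,"dy":0.031,"dz":0,"turn":-0.007},{"dx":0.35,"dy":0.031,"dz":0.1,"turn":-0.007},{"dx":0.35,"dy":0.031,"dz":0.2,"turn":-0.007},{"dx":0.35,"dy":0.031,"dz":0.35,"turn":-0.007},{"dx":0.35,"dy":0.031,"dz":0.417,"turn":-0.007},{"dx":0.35,"dy":0.031,"dz":0.417,"turn":-0.007},{"dx":0.35,"dy":0.031,"dz":0.417,"turn":-0.007},{"dx":0.35,"dy":0.031,"dz":0.417,"turn":-0.007},{"dx":0.35,"dy":0.031,"dz":0.417,"turn":-0.007}]' 0.5 60
python3 - <<'E'
from h import *
c,im=shot("wrist","w4");move([537,443.5,4],0)
E
```

```text
time: 4.35
tool_pos: [536.7, 444.1, 81.2]
ee_rot: [-2.22, -2.223, 0.0]
wrist_force: [0.7, -0.5, 1.3]
width: 0.506
finger_force: 0.0
d [-0.0017 -0.0009  0.1309] turn 0.0006 yaw 0.0009 j7 -1.076
```

View pics/w4.png

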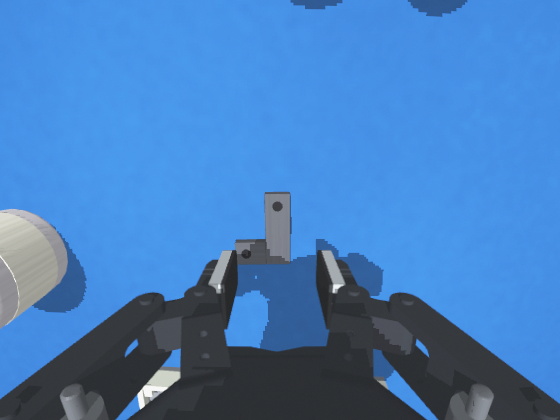

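The bracket at (278,228) is centred between the fingers, whose mid column is 276. Descending and gripping.

```bash
python3 -m pendant '[{"dx":-0.0015,"dy":-0.001,"dz":0.08,"turn":0},{"dx":-0.0015,"dy":-0.001,"dz":0.12,"turn":0},{"dx":-0.0015,"dy":-0.001,"dz":0.13,"turn":0},{"dx":-0.0015,"dy":-0.001,"dz":0.13,"turn":0}]'
python3 -m pendant '[{"dx":0,"dy":0,"dz":0,"turn":0},{"dx":0,"dy":0,"dz":0,"turn":0},{"dx":0,"dy":0,"dz":0,"turn":0},{"dx":0,"dy":0,"dz":0,"turn":0},{"dx":0,"dy":0,"dz":0,"turn":0},{"dx":0,"dy":0,"dz":0,"turn":0},{"dx":0,"dy":0,"dz":0,"turn":0}]' 0 60
python3 -m pendant '[{"dx":0,"dy":0,"dz":-0.05,"turn":0},{"dx":0,"dy":0,"dz":-0.15,"turn":0},{"dx":0,"dy":0,"dz":-0.15,"turn":0},{"dx":0,"dy":0,"dz":-0.15,"turn":0}]'
python3 -c "
from h import *
T=tr(-65,-90.5);print(T);move([*T,90],np.radians(86.6))"
```

```text
time: 4.8
tool_pos: [536.8, 443.5, 4.1]
ee_rot: [2.22, 2.222, 0.003]
wrist_force: [0.4, 0.2, 0.0]
width: 0.498
finger_force: 0.0
time: 5.5
tool_pos: [537.0, 444.0, 4.9]
ee_rot: [2.22, 2.222, 0.005]
wrist_force: [-2.0, -3.1, 13.2]
width: 0.2
finger_force: 58.3
time: 5.9
tool_pos: [537.2, 444.3, 96.0]
ee_rot: [2.22, 2.222, 0.008]
wrist_force: [0.7, 0.6, -1.5]
width: 0.2
finger_force: 58.7
[431.21420986 248.15281562]
d [-0.3267 -0.177   0.0082] turn -1.0068 yaw 0.0012 j7 -1.071
```

```bash
python3 -m pendant '[{"dx":-0.3267,"dy":-0.177,"dz":0.008,"turn":-1},{"dx":-0.3267,"dy":-0.177,"dz":0.008,"turn":-1},{"dx":-0.3267,"dy":-0.177,"dz":0.008,"turn":-1},{"dx":-0.3267,"dy":-0.177,"dz":0.008,"turn":-1},{"dx":-0.3267,"dy":-0.177,"dz":0.008,"turn":-1},{"dx":-0.3267,"dy":-0.177,"dz":0.008,"turn":-1},{"dx":-0.3267,"dy":-0.177,"dz":0.008,"turn":-1},{"dx":-0.3267,"dy":-0.177,"dz":0.008,"turn":-1},{"dx":-0.3267,"dy":-0.177,"dz":0.008,"turn":-1},{"dx":-0.3267,"dy":-0.177,"dz":0.008,"turn":-1}]'
python3 -m pendant '[{"dx":0,"dy":0,"dz":0,"turn":-0.007},{"dx":0,"dy":0,"dz":0,"turn":-0.007},{"dx":0,"dy":0,"dz":0,"turn":-0.007},{"dx":0,"dy":0,"dz":0,"turn":-0.007}]'
python3 -c "
from h import *
T=tr(-65,-90.5);move([*T,90],np.radians(86.6));c,im=shot('wrist','w5');np.save('w5.npy',c)
X=[[*tr(x,y),5] for x,y in [(-75,-52.5),(-40,-52.5),(-40,-72.5),(-55,-72.5),(-55,-112.5),(-75,-112.5)]]
q=proj(c,X).astype(int);print(q.tolist())
cv2.polylines(im,[q],1,(0,0,255),1);q=proj(c,[[*tr(a,b),24] for a,b in [(-105,-121),(-105,121),(105,121),(105,-121)]]).astype(int);cv2.polylines(im,[q],1,(0,255,0),1)
cv2.imwrite('pics/w5d.png',im[:, :])"
```

```text
time: 6.9
tool_pos: [429.9, 246.8, 87.1]
ee_rot: [-0.099, -3.14, 0.0]
wrist_force: [-0.0, -0.0, -0.3]
width: 0.195
finger_force: 58.8
time: 7.3
tool_pos: [430.0, 247.0, 87.4]
ee_rot: [0.096, 3.14, -0.0]
wrist_force: [-0.6, 1.1, -0.9]
width: 0.203
finger_force: 58.9
d [-0.0019  0.002  -0.0043] turn -0.0011 yaw 1.5098 j7 0.334
[[289, 259], [248, 259], [248, 237], [266, 237], [265, 191], [290, 191]]
```

View pics/w5d.png

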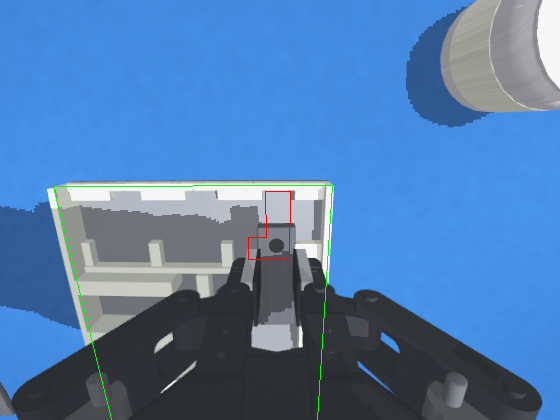

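```bash
python3 -c "
from h import *
c=np.load('w5.npy',allow_pickle=True).item()
print(proj(c,[[*(np.array([430,247])+TX*a+TY*-22),90.5] for a in(-10,0,10)]).round(1).tolist())
T=tr(-65,-90.5);move([*T,11],np.radians(86.6))"
```

```text
[[295.7, 226.2], [276.3, 226.2], [256.9, 226.3]]
d [-0.0019  0.002   0.1274] turn -0.0007 yaw 1.5104 j7 0.334
```

```bash
python3 -m pendant '[{"dx":-0.002,"dy":0.002,"dz":0.03,"turn":0},{"dx":-0.002,"dy":0.002,"dz":0.06,"turn":0},{"dx":-0.002,"dy":0.002,"dz":0.09,"turn":0},{"dx":-0.002,"dy":0.002,"dz":0.11,"turn":0},{"dx":-0.002,"dy":0.002,"dz":0.12,"turn":0},{"dx":-0.002,"dy":0.002,"dz":0.127,"turn":0},{"dx":-0.002,"dy":0.002,"dz":0.127,"turn":0},{"dx":-0.002,"dy":0.002,"dz":0.127,"turn":0}]'
python3 -m pendant '[{"dx":0,"dy":0,"dz":0,"turn":0},{"dx":0,"dy":0,"dz":0,"turn":0},{"dx":0,"dy":0,"dz":0,"turn":0},{"dx":0,"dy":0,"dz":0,"turn":0}]' 0.36
python3 -m pendant '[{"dx":0,"dy":0,"dz":-0.04,"turn":0},{"dx":0,"dy":0,"dz":-0.08,"turn":0},{"dx":0,"dy":0,"dz":-0.16,"turn":0},{"dx":0,"dy":0,"dz":-0.24,"turn":0},{"dx":0,"dy":0,"dz":-0.32,"turn":0},{"dx":0,"dy":0,"dz":-0.32,"turn":0},{"dx":0,"dy":0,"dz":-0.32,"turn":0}]'
python3 - <<'E'
from h import *
c,im=shot('wrist','w6')
cv2.imwrite('pics/w6c.png',cv2.resize(im[150:350,150:400],None,fx=2.4,fy=2.4))
X=[[*tr(x,y),13] for x,y in [(-75,-52.5),(-40,-52.5),(-40,-72.5),(-55,-72.5),(-55,-112.5),(-75,-112.5)]]
print(proj(c,X).round(1).tolist()); ct,_=shot('top','t1'); move([450,-361,200],1.57)
E
```

```text
time: 8.15
tool_pos: [431.5, 248.3, 11.7]
ee_rot: [0.093, 3.14, 0.001]
wrist_force: [0.2, -0.7, -0.1]
width: 0.198
finger_force: 58.8
time: 8.55
tool_pos: [431.4, 248.1, 11.3]
ee_rot: [0.093, 3.14, 0.0]
wrist_force: [-0.1, -0.5, 0.0]
width: 0.359
finger_force: 0.0
time: 9.25
tool_pos: [431.7, 247.9, 203.8]
ee_rot: [0.094, 3.138, -0.0]
wrist_force: [0.3, -0.8, -0.5]
width: 0.361
finger_force: 0.0
[[284.9, 217.9], [256.2, 217.9], [255.8, 202.0], [268.4, 202.0], [268.1, 168.7], [285.4, 168.7]]
d [-0.0915 -1.0107  0.0046] turn -0.0388 yaw 1.5117 j7 0.488
```

View pics/w6c.png

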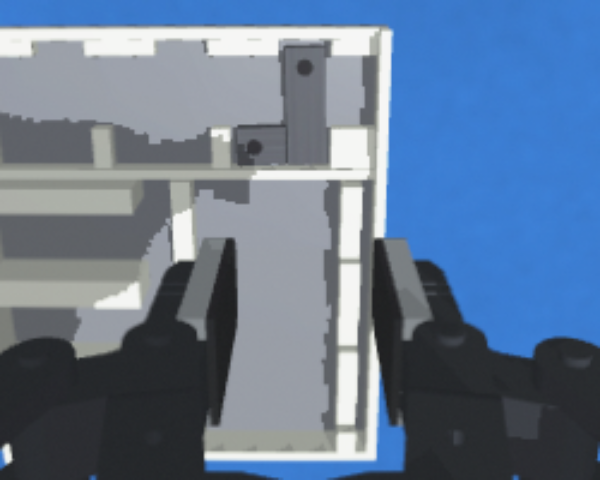

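Bracket 1 lies in bed 1, matching the predicted outline. Next is the second dark bracket, travelling high over the holder.

```bash
python3 -m pendant '[{"dx":0,"dy":-0.05,"dz":-0.08,"turn":0},{"dx":0,"dy":-0.1,"dz":-0.16,"turn":0.1},{"dx":-0.02,"dy":-0.9,"dz":-0.18,"turn":0.8},{"dx":-0.05,"dy":-0.9,"dz":-0.18,"turn":0.8},{"dx":-0.08,"dy":-0.98,"dz":-0.18,"turn":0.8},{"dx":-0.08,"dy":-0.98,"dz":-0.18,"turn":0.8},{"dx":-0.08,"dy":-0.98,"dz":-0.18,"turn":0.8},{"dx":-0.08,"dy":-0.98,"dz":-0.18,"turn":0.8},{"dx":-0.08,"dy":-0.98,"dz":-0.18,"turn":0.8},{"dx":-0.08,"dy":-0.98,"dz":-0.18,"turn":0.8}]' 0.5
python3 -m pendant '[{"dx":0,"dy":0,"dz":0,"turn":0},{"dx":0,"dy":0,"dz":0,"turn":0},{"dx":0,"dy":0,"dz":0,"turn":0},{"dx":0,"dy":0,"dz":0,"turn":0},{"dx":0,"dy":0,"dz":0,"turn":0},{"dx":0,"dy":0,"dz":0,"turn":0},{"dx":0,"dy":0,"dz":0,"turn":0}]'
python3 -c "
from h import *
move([450,-355,200],.35)"
```

```text
time: 10.35
tool_pos: [438.3, -200.9, 304.2]
ee_rot: [-1.856, -2.533, 0.001]
wrist_force: [1.3, -0.3, 0.4]
width: 0.504
finger_force: 0.0
time: 11.05
tool_pos: [439.0, -198.6, 305.2]
ee_rot: [1.849, 2.54, -0.0]
wrist_force: [0.3, -0.7, -0.2]
width: 0.502
finger_force: 0.0
d [-0.2536 -0.0627  0.1754] turn -0.0251 yaw 0.3123 j7 0.548
```

```bash
python3 -m pendant '[{"dx":-0.25,"dy":-0.063,"dz":0,"turn":-0.025},{"dx":-0.25,"dy":-0.063,"dz":0.05,"turn":-0.025},{"dx":-0.25,"dy":-0.063,"dz":0.1,"turn":-0.025},{"dx":-0.25,"dy":-0.063,"dz":0.175,"turn":-0.025},{"dx":-0.25,"dy":-0.063,"dz":0.175,"turn":-0.025},{"dx":-0.25,"dy":-0.063,"dz":0.175,"turn":-0.025},{"dx":-0.25,"dy":-0.063,"dz":0.175,"turn":-0.025}]'
python3 - <<'E'
from h import *
c,im=shot('wrist','w7');np.save('w7.npy',c)
h=cv2.cvtColor(im,cv2.COLOR_BGR2HSV);m=((h[...,1]<110)&(h[...,2]>50)).astype(np.uint8)
n,l,st,ce=cv2.connectedComponentsWithStats(m)
for k in range(1,n):
    if 300<st[k,4]<6000:
        cs=cv2.findContours((l==k).astype(np.uint8),0,1)[0][0].reshape(-1,2)
        r=cv2.minAreaRect(plane(c,cs,6)[:,:2].astype(np.float32));print(st[k],ce[k].round(0),np.round(np.r_[r[0],r[1],r[2]],1),plane(c,[ce[k]],8).round(1))
E
```

```text
time: 11.75
tool_pos: [450.1, -352.3, 202.2]
ee_rot: [1.798, 2.574, 0.0]
wrist_force: [0.2, 0.3, -0.6]
width: 0.5
finger_force: 0.0
[   0   83   17  122 1271] [  5. 134.] [ 125.6 -418.4   20.7  150.2    5.6] [[ 123.5 -400.2    8. ]]
[ 536   98   24   75 1156] [549. 140.] [ 738.1 -182.1   31.2   90.5   34.7] [[ 738.3 -182.6    8. ]]
[ 251  166   37   50 1133] [274. 195.] [ 443.8 -359.9   44.1   60.2   20.7] [[ 451.2 -361.6    8. ]]
```

View pics/w7.png

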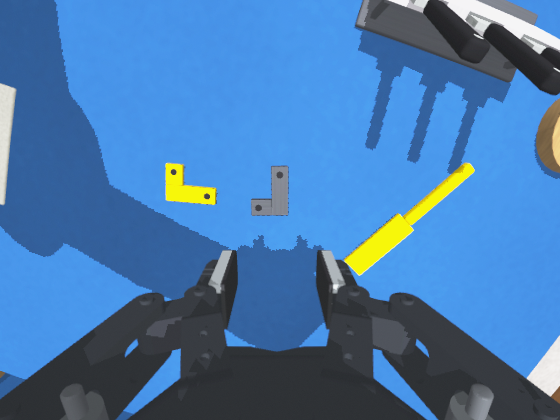

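The picture shows the dark grey bracket at (274,195) in steel colour, which is the one meant. The yellow one at (190,185) is the decoy. Gripping the grey one.

```bash
python3 -c "
from h import *
move([452.7,-348,4],.3613)"
```

```text
d [0.0064 0.006  0.3309] turn -0.0069 yaw 0.351 j7 0.664
```

```bash
python3 -m pendant '[{"dx":0.0064,"dy":0.006,"dz":0.08,"turn":-0.007},{"dx":0.0064,"dy":0.006,"dz":0.16,"turn":-0.007},{"dx":0.0064,"dy":0.006,"dz":0.24,"turn":-0.007},{"dx":0.0064,"dy":0.006,"dz":0.29,"turn":-0.007},{"dx":0.0064,"dy":0.006,"dz":0.32,"turn":-0.007},{"dx":0.0064,"dy":0.006,"dz":0.33,"turn":-0.007},{"dx":0.0064,"dy":0.006,"dz":0.33,"turn":-0.007},{"dx":0.0064,"dy":0.006,"dz":0.33,"turn":-0.007}]'
python3 -m pendant '[{"dx":0,"dy":0,"dz":0,"turn":0},{"dx":0,"dy":0,"dz":0,"turn":0},{"dx":0,"dy":0,"dz":0,"turn":0},{"dx":0,"dy":0,"dz":0,"turn":0},{"dx":0,"dy":0,"dz":0,"turn":0},{"dx":0,"dy":0,"dz":0,"turn":0},{"dx":0,"dy":0,"dz":0,"turn":0}]' 0 60
python3 -m pendant '[{"dx":0,"dy":0,"dz":-0.08,"turn":0},{"dx":0,"dy":0,"dz":-0.16,"turn":0},{"dx":0,"dy":0,"dz":-0.24,"turn":0},{"dx":0,"dy":0,"dz":-0.32,"turn":0},{"dx":0,"dy":0,"dz":-0.4,"turn":0},{"dx":0,"dy":0,"dz":-0.48,"turn":0},{"dx":0,"dy":0,"dz":-0.48,"turn":0},{"dx":0,"dy":0,"dz":-0.48,"turn":0}]'
python3 -c "
from h import *
T=tr(-5,-90.5);print(T);move([*T,290],np.radians(86.6))"
```

```text
time: 12.6
tool_pos: [452.1, -349.0, 4.0]
ee_rot: [1.787, 2.581, -0.0]
wrist_force: [0.3, 0.1, 0.1]
width: 0.501
finger_force: 0.0
time: 13.3
tool_pos: [451.6, -348.9, 3.6]
ee_rot: [1.787, 2.582, -0.001]
wrist_force: [-3.3, 1.4, 15.4]
width: 0.206
finger_force: 58.3
time: 14.1
tool_pos: [451.2, -348.5, 291.3]
ee_rot: [1.787, 2.581, -0.001]
wrist_force: [-0.1, 0.2, -1.3]
width: 0.205
finger_force: 59.5
[427.65582744 188.25842595]
d [8.512e-01 2.782e-01 5.000e-04] turn -0.7679 yaw 0.3597 j7 0.725
```

```bash
python3 -m pendant '[{"dx":0.85,"dy":0.278,"dz":0,"turn":-0.768},{"dx":0.85,"dy":0.278,"dz":0,"turn":-0.768},{"dx":0.85,"dy":0.278,"dz":0,"turn":-0.768},{"dx":0.85,"dy":0.278,"dz":0,"turn":-0.768},{"dx":0.85,"dy":0.278,"dz":0,"turn":-0.768},{"dx":0.85,"dy":0.278,"dz":0,"turn":-0.768},{"dx":0.85,"dy":0.278,"dz":0,"turn":-0.768},{"dx":0.85,"dy":0.278,"dz":0,"turn":-0.768},{"dx":0.85,"dy":0.278,"dz":0,"turn":-0.768},{"dx":0.85,"dy":0.278,"dz":0,"turn":-0.768}]'
python3 -m pendant '[{"dx":0,"dy":0,"dz":0,"turn":0},{"dx":0,"dy":0,"dz":0,"turn":0},{"dx":0,"dy":0,"dz":0,"turn":0}]'
python3 -c "
from h import *
T=tr(-5,-90.5);print(T);move([*T,90],np.radians(86.6))"
```

```text
time: 15.1
tool_pos: [428.4, 149.7, 289.5]
ee_rot: [-0.093, -3.14, 0.002]
wrist_force: [1.3, -1.1, -0.3]
width: 0.209
finger_force: 59.5
time: 15.4
tool_pos: [429.3, 147.2, 289.6]
ee_rot: [-0.094, -3.139, 0.0]
wrist_force: [-0.2, -0.4, -1.2]
width: 0.206
finger_force: 59.5
[427.65582744 188.25842595]
d [0.0064 0.0683 0.3326] turn -0.0003 yaw 1.511 j7 0.947
```

```bash
python3 -m pendant '[{"dx":0.0064,"dy":0.0683,"dz":0.08,"turn":0},{"dx":0.0064,"dy":0.0683,"dz":0.16,"turn":0},{"dx":0.0064,"dy":0.0683,"dz":0.24,"turn":0},{"dx":0.0064,"dy":0.0683,"dz":0.333,"turn":0},{"dx":0.0064,"dy":0.0683,"dz":0.333,"turn":0},{"dx":0.0064,"dy":0.0683,"dz":0.333,"turn":0},{"dx":0.0064,"dy":0.0683,"dz":0.333,"turn":0},{"dx":0.0064,"dy":0.0683,"dz":0.333,"turn":0}]'
python3 - <<'E'
from h import *
T=tr(-5,-90.5);s=ctrl.observe();p,R=tool(s);move([*T,10.5],np.radians(86.6),s)
c,im=shot('wrist','w8')
for a in(-10,0,10): print(proj(c,[[*(p[:2]+TX*a+TY*-22),p[2]+4]]).round(1).tolist())
h=cv2.cvtColor(im,cv2.COLOR_BGR2HSV);g=im[205:245,240:315].mean(2)
cv2.imwrite('pics/w8c.png',cv2.resize(im[170:290,190:350],None,fx=4,fy=4))
E
```

```text
time: 16.2
tool_pos: [429.0, 188.9, 91.7]
ee_rot: [0.095, 3.138, 0.001]
wrist_force: [0.2, -0.8, -0.1]
width: 0.203
finger_force: 59.5
d [ 0.0025 -0.0013  0.1354] turn -0.0007 yaw 1.5104 j7 0.501
[[295.9, 226.8]]
[[276.4, 226.9]]
[[256.9, 226.9]]
```

View pics/w8c.png

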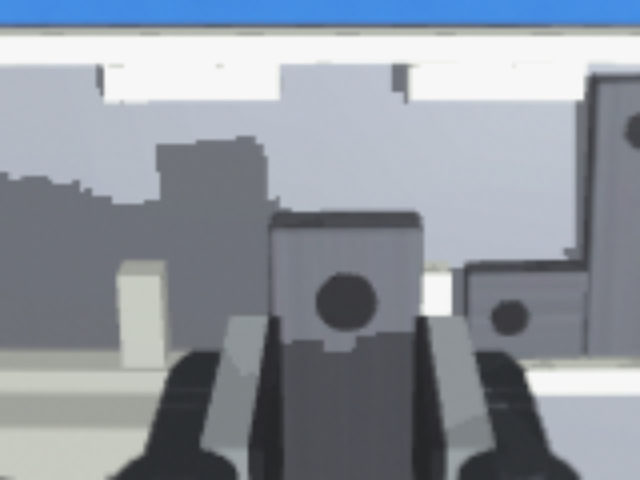

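The bracket end is square and where predicted (row 227, columns 258–295). Lowering and releasing.

```bash
python3 -m pendant '[{"dx":0.0025,"dy":-0.0013,"dz":0.03,"turn":0},{"dx":0.0025,"dy":-0.0013,"dz":0.06,"turn":0},{"dx":0.0025,"dy":-0.0013,"dz":0.09,"turn":0},{"dx":0.0025,"dy":-0.0013,"dz":0.11,"turn":0},{"dx":0.0025,"dy":-0.0013,"dz":0.125,"turn":0},{"dx":0.0025,"dy":-0.0013,"dz":0.135,"turn":0},{"dx":0.0025,"dy":-0.0013,"dz":0.135,"turn":0},{"dx":0.0025,"dy":-0.0013,"dz":0.135,"turn":0}]'
python3 -m pendant '[{"dx":0,"dy":0,"dz":0,"turn":0},{"dx":0,"dy":0,"dz":0,"turn":0},{"dx":0,"dy":0,"dz":0,"turn":0},{"dx":0,"dy":0,"dz":0,"turn":0}]' 0.36
python3 -m pendant '[{"dx":0,"dy":0,"dz":-0.04,"turn":0},{"dx":0,"dy":0,"dz":-0.08,"turn":0},{"dx":0,"dy":0,"dz":-0.16,"turn":0},{"dx":0,"dy":0,"dz":-0.24,"turn":0},{"dx":0,"dy":0,"dz":-0.32,"turn":0},{"dx":0,"dy":0,"dz":-0.4,"turn":0},{"dx":0,"dy":0,"dz":-0.48,"turn":0},{"dx":0,"dy":0,"dz":-0.48,"turn":0},{"dx":0,"dy":0,"dz":-0.48,"turn":0}]'
python3 - <<'E'
from h import *
c,im=shot('wrist','w9');ct,t=shot('top','t2')
a=cv2.resize(im[120:280,150:390],(800,533));cv2.imwrite('pics/w9c.png',a)
move([520,-150,330],np.radians(4.5))
E
```

```text
time: 17.05
tool_pos: [426.7, 188.8, 9.9]
ee_rot: [0.092, 3.14, 0.0]
wrist_force: [0.3, -0.2, -0.3]
width: 0.202
finger_force: 59.5
time: 17.45
tool_pos: [426.5, 188.6, 9.6]
ee_rot: [0.092, 3.14, 0.0]
wrist_force: [-0.1, 0.0, 0.7]
width: 0.361
finger_force: 0.0
time: 18.35
tool_pos: [426.8, 188.4, 298.0]
ee_rot: [0.094, 3.138, -0.001]
wrist_force: [0.0, 0.8, -0.2]
width: 0.358
finger_force: 0.0
d [-0.1894 -0.5536 -0.0556] turn 0.9555 yaw 1.5118 j7 0.839
```

View pics/w9c.png

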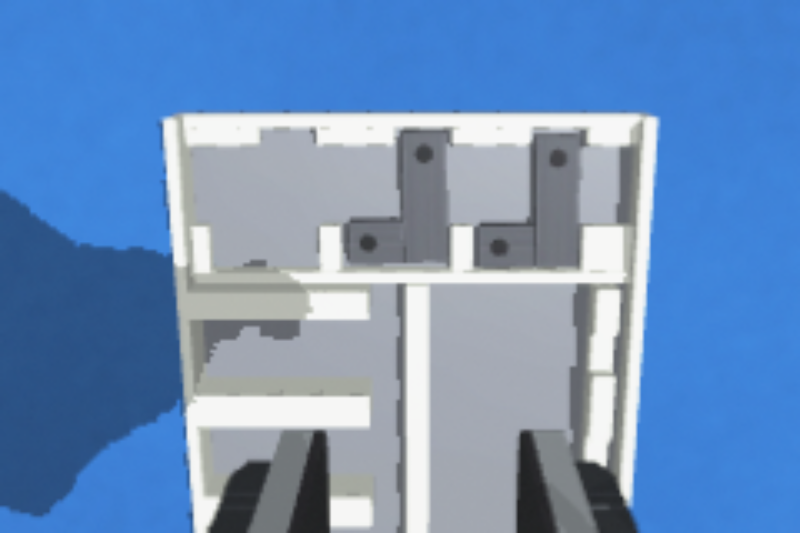

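Both brackets lie in beds 1 and 2. I'll check the top view for a third one and work out the approach to the first spatula.

```bash
python3 - <<'E'
from h import *
ct=ctrl.calibration("top")
for f in("top0","t1","t2"):
    im=cv2.imread(f"pics/{f}.png");h=cv2.cvtColor(im,cv2.COLOR_BGR2HSV)
    m=((h[...,1]<120)&(h[...,2]<130)).astype(np.uint8);m[:60]=0
    n,l,st,ce=cv2.connectedComponentsWithStats(m)
    print(f,[(ce[k].round().tolist(),int(st[k,4])) for k in range(1,n) if 60<st[k,4]<500])
move([511,-184.4,250],.0785)
E
```

```text
top0 [([343.0, 130.0], 138), ([343.0, 116.0], 121), ([271.0, 126.0], 434), ([43.0, 171.0], 184), ([354.0, 194.0], 489), ([184.0, 200.0], 166), ([217.0, 199.0], 106), ([255.0, 217.0], 98), ([32.0, 204.0], 409), ([117.0, 211.0], 271), ([420.0, 241.0], 263), ([130.0, 291.0], 294), ([437.0, 372.0], 193), ([550.0, 378.0], 323)]
t1 [([342.0, 114.0], 89), ([272.0, 125.0], 388), ([344.0, 132.0], 88), ([43.0, 171.0], 172), ([354.0, 183.0], 305), ([184.0, 201.0], 147), ([522.0, 203.0], 495), ([33.0, 204.0], 391), ([357.0, 216.0], 160), ([420.0, 241.0], 258), ([215.0, 239.0], 125), ([238.0, 242.0], 198), ([430.0, 281.0], 145)]
t2 [([342.0, 114.0], 91), ([272.0, 125.0], 394), ([344.0, 131.0], 93), ([43.0, 171.0], 174), ([354.0, 183.0], 306), ([217.0, 201.0], 87), ([33.0, 204.0], 392), ([247.0, 226.0], 209), ([357.0, 216.0], 159)]
d [-0.1779 -0.6116  0.0778] turn 0.9556 yaw 1.5118 j7 0.839
```

There is no third bracket. Going to the first spatula.

```bash
python3 -m pendant '[{"dx":-0.178,"dy":-0.61,"dz":0,"turn":0.955},{"dx":-0.178,"dy":-0.61,"dz":0,"turn":0.955},{"dx":-0.178,"dy":-0.61,"dz":0,"turn":0.955},{"dx":-0.178,"dy":-0.61,"dz":0,"turn":0.955},{"dx":-0.178,"dy":-0.61,"dz":0,"turn":0.955},{"dx":-0.178,"dy":-0.61,"dz":0,"turn":0.955},{"dx":-0.178,"dy":-0.61,"dz":0,"turn":0.955},{"dx":-0.178,"dy":-0.61,"dz":0,"turn":0.955},{"dx":-0.178,"dy":-0.61,"dz":0.05,"turn":0.955},{"dx":-0.178,"dy":-0.61,"dz":0.078,"turn":0.955}]' 0.4
python3 -m pendant '[{"dx":0,"dy":0,"dz":0,"turn":0},{"dx":0,"dy":0,"dz":0,"turn":0},{"dx":0,"dy":0,"dz":0,"turn":0},{"dx":0,"dy":0,"dz":0,"turn":0}]' 0.4
python3 - <<'E'
from h import *
move([511,-184.4,120],.0785);c,im=shot('wrist','w10')
print(proj(c,[[511,-184.4,135],[513,-206,178],[509,-163,97]]).round(0).tolist())
cv2.imwrite('pics/w10c.png',im[150:350,150:400].repeat(2,0).repeat(2,1))
E
```

```text
time: 19.45
tool_pos: [510.6, -183.4, 247.1]
ee_rot: [-2.137, -2.297, 0.001]
wrist_force: [-0.4, -0.1, -0.5]
width: 0.405
finger_force: 0.0
time: 19.85
tool_pos: [511.9, -183.0, 251.3]
ee_rot: [2.129, 2.309, 0.0]
wrist_force: [0.0, -0.6, 0.4]
width: 0.4
finger_force: 0.0
d [-0.0022 -0.0018  0.2188] turn 0.0017 yaw 0.081 j7 0.151
[[275.0, 207.0], [275.0, 247.0], [274.0, 177.0]]
```

View pics/w10c.png

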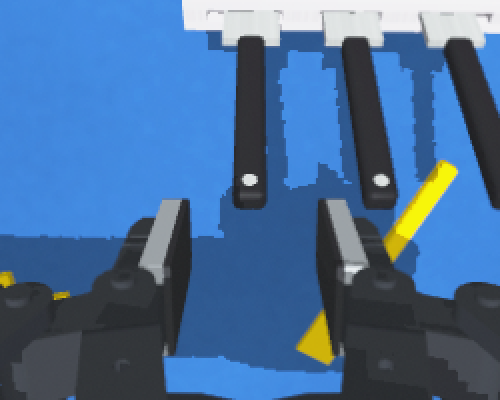

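Handle A at column 275 is centred between the fingers, with B and C clear of them. Descend, grip and pull along the lean.

```bash
python3 -m pendant '[{"dx":-0.002,"dy":-0.002,"dz":0.05,"turn":0},{"dx":-0.002,"dy":-0.002,"dz":0.1,"turn":0},{"dx":-0.002,"dy":-0.002,"dz":0.15,"turn":0},{"dx":-0.002,"dy":-0.002,"dz":0.19,"turn":0},{"dx":-0.002,"dy":-0.002,"dz":0.219,"turn":0},{"dx":-0.002,"dy":-0.002,"dz":0.219,"turn":0},{"dx":-0.002,"dy":-0.002,"dz":0.219,"turn":0}]'
python3 -m pendant '[{"dx":0,"dy":0,"dz":0,"turn":0},{"dx":0,"dy":0,"dz":0,"turn":0},{"dx":0,"dy":0,"dz":0,"turn":0},{"dx":0,"dy":0,"dz":0,"turn":0},{"dx":0,"dy":0,"dz":0,"turn":0},{"dx":0,"dy":0,"dz":0,"turn":0},{"dx":0,"dy":0,"dz":0,"turn":0}]' 0 60
```

```text
time: 20.6
tool_pos: [510.8, -184.3, 119.9]
ee_rot: [2.131, 2.308, 0.0]
wrist_force: [0.5, 0.3, 0.7]
width: 0.4
finger_force: 0.0
time: 21.3
tool_pos: [511.1, -184.7, 120.4]
ee_rot: [2.13, 2.306, 0.0]
wrist_force: [-0.9, -0.4, 8.0]
width: 0.155
finger_force: 58.5
```

```bash
python3 -m pendant '[{"dx":-0.0075,"dy":0,"dz":-0.013,"turn":0},{"dx":-0.015,"dy":0,"dz":-0.026,"turn":0},{"dx":-0.0225,"dy":0,"dz":-0.039,"turn":0},{"dx":-0.03,"dy":0,"dz":-0.052,"turn":0},{"dx":-0.0375,"dy":0,"dz":-0.065,"turn":0},{"dx":-0.045,"dy":0,"dz":-0.078,"turn":0},{"dx":-0.0525,"dy":0,"dz":-0.091,"turn":0},{"dx":-0.06,"dy":0,"dz":-0.104,"turn":0},{"dx":-0.0675,"dy":0,"dz":-0.117,"turn":0},{"dx":-0.075,"dy":0,"dz":-0.13,"turn":0}]'
python3 -m pendant '[{"dx":-0.01,"dy":0,"dz":-0.02,"turn":0},{"dx":-0.02,"dy":0,"dz":-0.08,"turn":0},{"dx":-0.02,"dy":0,"dz":-0.14,"turn":0},{"dx":-0.02,"dy":0,"dz":-0.2,"turn":0},{"dx":-0.02,"dy":0,"dz":-0.2,"turn":0},{"dx":-0.02,"dy":0,"dz":-0.2,"turn":0}]'
python3 - <<'E'
from h import *
c,im=shot('scene','s2');cv2.imwrite('pics/s2c.png',im[150:370,170:420].repeat(2,0).repeat(2,1))
s=ctrl.observe();print(s["tool_pos"]);c,im=shot('wrist','w11')
E
```

```text
time: 22.3
tool_pos: [514.1, -229.5, 197.8]
ee_rot: [-2.131, -2.308, 0.0]
wrist_force: [0.2, 0.7, -2.1]
width: 0.154
finger_force: 58.5
time: 22.9
tool_pos: [515.1, -241.4, 318.0]
ee_rot: [2.131, 2.307, 0.0]
wrist_force: [-0.5, -0.3, -2.2]
width: 0.155
finger_force: 58.6
[ 514.74731989 -241.28921086  316.99860454]
```

View pics/s2c.png

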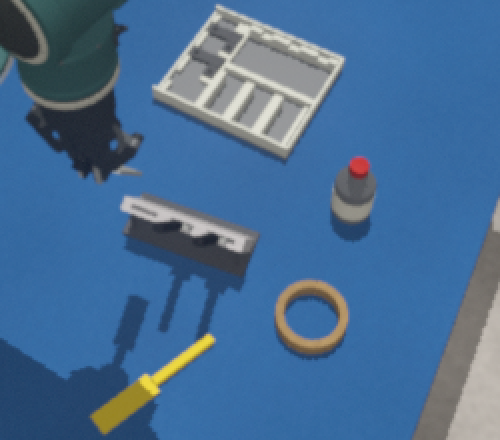

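The first spatula is out, with its blade visible below the gripper at crop (120,172). That uses up my picture views, so from here I check numerically, starting with the spatula's angle in the grip.

```bash
cat >> h.py <<'E'
def blade(name,save=None):
    "fit spatula tilt in grip from wrist view: returns low-sat blob ahead of fingers"
    s=ctrl.observe();c=ctrl.calibration("wrist");im=ctrl.camera("wrist");cv2.imwrite(f"pics/{name}.png",im)
    p,R=tool(s);h=cv2.cvtColor(im,cv2.COLOR_BGR2HSV)
    o=p-15*R[:,2]
    for a in (0,10,20,30,40,50,60,70):
        t=np.radians(a);ax=np.cos(t)*R[:,0]+np.sin(t)*R[:,2]   # blade along tool +x, a below level
        n=np.cross(ax,R[:,1]);n=n*np.sign(n[2])
        print(a,"tip",proj(c,[o+140*ax-15*R[:,1]+0*n,o+140*ax+15*R[:,1]]).round(0).tolist(),"shoulder",proj(c,[o+50*ax]).round(0).tolist())
    return im,h
E
python3 - <<'E'
from h import *
im,h=blade("w12")
for v in range(60,300,8):
    r=h[v,225:330];print(v,"".join("#" if (q[1]<70 and q[2]>80) else ("." if q[1]>110 else "k") for q in r[::2]))
E
```

```text
0 tip [[235.0, -55.0], [314.0, -55.0]] shoulder [[275.0, 178.0]]
10 tip [[242.0, -20.0], [308.0, -20.0]] shoulder [[275.0, 176.0]]
20 tip [[248.0, 13.0], [303.0, 13.0]] shoulder [[275.0, 177.0]]
30 tip [[251.0, 45.0], [300.0, 45.0]] shoulder [[275.0, 182.0]]
40 tip [[254.0, 74.0], [297.0, 74.0]] shoulder [[275.0, 188.0]]
50 tip [[256.0, 101.0], [295.0, 101.0]] shoulder [[275.0, 196.0]]
60 tip [[258.0, 128.0], [294.0, 128.0]] shoulder [[275.0, 205.0]]
70 tip [[259.0, 153.0], [293.0, 153.0]] shoulder [[275.0, 215.0]]
60 .....................................................
68 ............k########################################
76 .............########################################
84 .............########################################
92 ............#########################################
100 ...........k#########################################
108 ............#########################################
116 .............kkk....kkkkkkkkkkkkkkkkkkkkkk####kkkkkk#
124 .................###################...........kkkkkk
132 ................####################...........kkkkkk
140 
[... 455 characters left out ...]
....
204 ..............kkk###kkkkkkkkkkkk######...............
212 ....................kkkkkkkkkkkk.....................
220 ....................kkkkkkkkkkkk.....................
228 ....................kkkkkkkkkkkk.....................
236 ....................kkkkkkkkkkkk.....................
244 ....................kkkkkkkkkkkkk............k.......
252 .............#####kkkkkkkkkkkkkkkk#####..............
260 .......kkkkk######kkkkkkkkkkkkkkkk######kkkkk........
268 .....kkkkkk######kkkkkkkkkkkkkkkkkk######kkkkkk.k....
276 ....kkkkkkk######kkkkkkkkkkkkkkkkkk#######kkkkkk.....
284 ...kkkkkkkkkkk####kkkkkkkkkkkkkkkk#####kkkkkkkkkkk...
292 kkkkkk#kkkkkkkkkkkkkkkkkkkkkkkkkkkkkkkkkkkkkk#kkkkkkk
```

The grip matches the model: a 60° lean, tip at row 123, shoulder at row 205. Now I carry it to the tray with a half turn.

```bash
python3 -m pendant '[{"dx":0.3,"dy":-0.05,"dz":0,"turn":-1},{"dx":0.3,"dy":-0.05,"dz":0,"turn":-1},{"dx":0.3,"dy":-0.05,"dz":0,"turn":-1},{"dx":0.3,"dy":-0.05,"dz":0,"turn":-1},{"dx":0.3,"dy":-0.05,"dz":0,"turn":-1},{"dx":0.3,"dy":-0.05,"dz":0,"turn":-1},{"dx":0.3,"dy":-0.05,"dz":0,"turn":-1},{"dx":0.3,"dy":-0.05,"dz":0,"turn":-1},{"dx":0.3,"dy":-0.05,"dz":0,"turn":-1},{"dx":0.3,"dy":-0.05,"dz":0,"turn":-1}]'
python3 -c "
from h import *
T=tr(23,-13);print(T);move([*T,270],np.radians(176.6))"
```

```text
time: 24.05
tool_pos: [470.5, -64.1, 316.6]
ee_rot: [0.024, -3.14, -0.001]
wrist_force: [-0.3, 0.1, -1.3]
width: 0.153
finger_force: 58.6
[503.35883564 155.71146681]
d [-0.0604  0.3654  0.0778] turn -0.9976 yaw 1.5859 j7 1.517
```

```bash
python3 -m pendant '[{"dx":-0.06,"dy":0.365,"dz":0.078,"turn":-0.2},{"dx":-0.06,"dy":0.365,"dz":0.078,"turn":-0.3},{"dx":-0.06,"dy":0.365,"dz":0.078,"turn":-0.4},{"dx":-0.06,"dy":0.365,"dz":0.078,"turn":-0.5},{"dx":-0.06,"dy":0.365,"dz":0.078,"turn":-0.6},{"dx":-0.06,"dy":0.365,"dz":0.078,"turn":-0.7},{"dx":-0.06,"dy":0.365,"dz":0.078,"turn":-0.8},{"dx":-0.06,"dy":0.365,"dz":0.078,"turn":-0.9},{"dx":-0.06,"dy":0.365,"dz":0.078,"turn":-0.998},{"dx":-0.06,"dy":0.365,"dz":0.078,"turn":-0.998}]'
python3 -m pendant '[{"dx":0,"dy":0,"dz":0,"turn":0},{"dx":0,"dy":0,"dz":0,"turn":0},{"dx":0,"dy":0,"dz":0,"turn":0}]'
python3 - <<'E'
from h import *
T=tr(23,-13);move([*T,120],np.radians(176.6))
im,h=blade("w13")
for v in range(90,240,8):
    r=h[v,225:330];print(v,"".join("#" if (q[1]<40 and q[2]>160) else ("." if q[1]>110 else "k") for q in r[::2]))
E
```

```text
time: 25.05
tool_pos: [504.6, 155.1, 269.7]
ee_rot: [2.155, -2.285, -0.002]
wrist_force: [0.1, 0.8, -0.1]
width: 0.152
finger_force: 58.7
time: 25.35
tool_pos: [504.8, 155.2, 270.2]
ee_rot: [2.143, -2.296, -0.001]
wrist_force: [-0.6, -0.1, -0.8]
width: 0.153
finger_force: 58.7
d [-0.0007  0.0023  0.2503] turn -0.0063 yaw 3.0728 j7 2.311
0 tip [[239.0, -55.0], [318.0, -55.0]] shoulder [[278.0, 178.0]]
10 tip [[245.0, -20.0], [310.0, -19.0]] shoulder [[278.0, 176.0]]
20 tip [[250.0, 14.0], [305.0, 14.0]] shoulder [[278.0, 178.0]]
30 tip [[253.0, 45.0], [302.0, 45.0]] shoulder [[278.0, 182.0]]
40 tip [[256.0, 74.0], [299.0, 74.0]] shoulder [[277.0, 188.0]]
50 tip [[258.0, 102.0], [297.0, 102.0]] shoulder [[277.0, 196.0]]
60 tip [[259.0, 128.0], [295.0, 128.0]] shoulder [[277.0, 205.0]]
70 tip [[260.0, 154.0], [294.0, 154.0]] shoulder [[277.0, 216.0]]
90 .....................................................
98 .....................................................
106 .....................................................
114 .....................................................
122 ######
[... 159 characters left out ...]
####
146 ################kkkkkkkkkkkkkkkkkkkk#################
154 #############k##kkkkkkkkkkkkkkkkkk#k#################
162 ###############kkkkkkkkkkkkk#kkkkk#kk################
170 ###############kkkkkkkkkkkkk#kkkkk#kk################
178 ###############kkkkkkkkkkkkk#kkkkk##k####kkkkkkk#####
186 ##############kkkkkk#kkkkkkk#kkkkk##kk###kkkkkkk#####
194 ##############kkkkkk#kkkkkkk#kkkkkk#kk###kkkkkkkkkkkk
202 ##############kkkkkkkkkkkkkkkkkkkkkkkk###kkkkkkkkkkkk
210 ####################kkkkkkkkkkkk#####k###############
218 ####################kkkkkkkkkkkkk####k##kkkkkkk######
226 ####################kkkkkkkkkkkkk####k##kkkkkkk######
234 ####################kkkkkkkkkkkkk####k##kkkkkkkkkkkkk
```

```bash
python3 -m pendant '[{"dx":-0.0007,"dy":0.0023,"dz":0.05,"turn":-0.006},{"dx":-0.0007,"dy":0.0023,"dz":0.1,"turn":-0.006},{"dx":-0.0007,"dy":0.0023,"dz":0.15,"turn":-0.006},{"dx":-0.0007,"dy":0.0023,"dz":0.2,"turn":-0.006},{"dx":-0.0007,"dy":0.0023,"dz":0.23,"turn":-0.006},{"dx":-0.0007,"dy":0.0023,"dz":0.251,"turn":-0.006},{"dx":-0.0007,"dy":0.0023,"dz":0.251,"turn":-0.006},{"dx":-0.0007,"dy":0.0023,"dz":0.251,"turn":-0.006}]'
python3 -c "
from h import *
T=tr(23,-13);move([*T,119],np.radians(176.6))"
python3 -m pendant '[{"dx":0,"dy":0,"dz":0,"turn":0},{"dx":0,"dy":0,"dz":0.007,"turn":0},{"dx":0,"dy":0,"dz":0.0133,"turn":0},{"dx":-0.013,"dy":0,"dz":0.0225,"turn":0},{"dx":-0.027,"dy":0,"dz":0.0317,"turn":0},{"dx":-0.038,"dy":0,"dz":0.041,"turn":0},{"dx":-0.0483,"dy":0,"dz":0.05,"turn":0},{"dx":-0.059,"dy":0,"dz":0.063,"turn":0},{"dx":-0.0697,"dy":0,"dz":0.075,"turn":0},{"dx":-0.0697,"dy":0,"dz":0.075,"turn":0}]' 0 25
python3 - <<'E'
from h import *
im,h=blade("w14")
for v in range(30,240,8):
    r=h[v,225:330];print(v,"".join("#" if (q[1]<40 and q[2]>160) else ("." if q[1]>110 else "k") for q in r[::2]))
E
```

```text
time: 26.2
tool_pos: [504.1, 160.5, 122.0]
ee_rot: [-2.155, 2.277, 0.004]
wrist_force: [-5.6, 19.0, 22.7]
width: 0.155
finger_force: 58.3
d [0.008  0.0008 0.005 ] turn 0.003 yaw 3.0867 j7 2.164
time: 27.2
tool_pos: [505.6, 198.0, 74.0]
ee_rot: [2.158, -2.282, -0.001]
wrist_force: [0.3, -1.1, 0.3]
width: 0.157
finger_force: 47.6
0 tip [[239.0, -55.0], [317.0, -55.0]] shoulder [[278.0, 178.0]]
10 tip [[245.0, -19.0], [310.0, -19.0]] shoulder [[278.0, 176.0]]
20 tip [[250.0, 14.0], [305.0, 14.0]] shoulder [[278.0, 178.0]]
30 tip [[253.0, 45.0], [301.0, 45.0]] shoulder [[278.0, 182.0]]
40 tip [[256.0, 74.0], [299.0, 74.0]] shoulder [[277.0, 188.0]]
50 tip [[258.0, 102.0], [297.0, 102.0]] shoulder [[277.0, 196.0]]
60 tip [[259.0, 128.0], [295.0, 128.0]] shoulder [[277.0, 205.0]]
70 tip [[260.0, 154.0], [294.0, 154.0]] shoulder [[277.0, 216.0]]
30 .....................................................
38 kkkkkkkkkkkkkkkkkkkkkkkkkkkkkkkkkkkkkkkkk############
46 kkkkkkkkkkkkkkkkkkkkkkkkkkkkkkkkkkkkkkkkkkk##########
54 kkkkkkkkkkkkkkkkkkkkkkkkkkkkkkkkkkkkkkkkkkk##########
62 kkkkkkkkkkkkkkkkkk
[... 607 characters left out ...]
####
150 kkkkkkkkkkkkkkkkkkkkkkkkkkkkkkkkkkkk##kkkk#########kk
158 kkkkkkkkkkkkkkkkkkkkkkkkkkkkkkkkkkkkkkkkkk##kkkkkkkkk
166 kkkkkkkkkkkkkkkkkkkkkkkkkkkkkkkkkkkkkkkkkkkkkkkkkkkkk
174 kkkkkkkkkkkkkkkkkkkkkkkkkkkkkkkkkkkkkkkkkkkkkkkkkkkkk
182 kkkkkkkkkkkkkkkkkkkkkkkkkkkkkkkkkkkkkkkkkkkkkk#kkkk##
190 kkkkkkkkkkkkkkkkkkkkkkkkkkkkkkkkkkkkkkkkkkkkkkkkk####
198 kkkkkkkkkkkkkkkkkkkkkkkkkkkkkkkkkkkkkkkkkkkkkkkkk####
206 ###kkkkkkkkkkkkkkkkkkkkkkkkkkkkkk###################k
214 kkkkkkkkkkkkkkkkkkkkkkkkkkkkkkkkk#############kk#####
222 kkkkkkkkkkkkkkkkkkkkkkkkkkkkkkkkk############kkk####k
230 kkkkkkkkkkkkkkkkkkkkkkkkkkkkkkkkk############kkk#####
238 kkkkkkkkkkkkkk#####kkkkkkkkkkkkkk#############kk###kk
```

```bash
python3 - <<'E'
from h import *
im=cv2.imread("pics/w14.png");g=cv2.cvtColor(im,6)
for v in range(28,270,6): print(v," ".join(f"{x//4:2d}" for x in g[v,226:332:3]))
E
```

```text
28 14 15 15 15 15 15 15 15 15 15 15 15 15 15 15 15 15 15 15 15 15 15 15 15 24 24 24 24 24 24 24 24 24 24 24 24
34 33 33 34 34 35 36 36 36 37 32 32 32 32 32 32 32 32 32 32 32 32 32 32 32 32 26 26 38 37 36 36 36 35 34 34 33
40 37 37 37 37 38 37 38 38 37 37 38 38 38 38 38 38 37 38 37 38 37 37 37 37 37 37 37 58 58 58 58 58 58 58 58 58
46 38 37 37 38 38 37 38 35 26 26 26 26 26 26 26 26 26 26 26 26 26 26 26 26 26 31 33 30 31 59 58 58 58 58 58 58
52 37 38 38 37 37 38 38 34 26 26 26 26 26 26 25 25 26 26 25 26 26 26 26 33 33 33 26 26 33 59 59 59 59 58 59 58
58 37 37 37 37 37 37 38 36 26 22 22 22 22 22 22 22 22 22 22 22 22 28 36 36 35 29 22 25 40 59 59 59 59 59 59 59
64 38 37 38 37 38 38 38 36 26 22 22 22 22 22 22 22 22 22 22 22 22 22 36 36 36 22 22 25 47 59 59 59 59 59 59 59
70 37 38 38 38 37 38 37 37 26 22 22 22 22 22 22 22 22 22 22 22 22 36 36 36 36 22 22 26 53 59 59 59 59 59 59 59
76 38 37 37 38 37 38 37 38 26 22 22 22 22 22 22 22 22 22 22 22 22 36 33 33 36 22 22 26 54 59 59 59 59 59 59 59
82 37 38 38 37 37 38 37 38 26 22 29 29 29 29 28 29 28 28 29 29 29 41 40 40 39 22 22 26 55 59 59 59 59
[... 2779 characters left out ...]
9 39 39 39 20 28 60 60 60 60
238 36 36 36 37 37 37 37 37 37 38 38 38 37  7  7  7  7  7  8  7  6  8 39 39 39 39 39 39 39 39 37 35 60 60 12 11
244 36 36 37 36 37 37 37 37 37 38 38 38 36  7  7  7  7  7  7  7  7  7 38 39 39 39 39 39 39 39 20 40 60 59 22 26
250 36 36 36 36 37 37 37 37 37 23 23 23  7  7  7  7  7  7  7  8  6  6 14 23 23 25 39 39 39 39 20 46 60 57 23 25
256 36 36 36 36 37 37 37 36 26 23 23 23  7  7  7  7  7  7  7  7  7  7  9 23 23 23 38 38 38 39 21 57 60 56 24 25
262 36 36 36 36  8  8  8  8 23 23 23 18  7  7  8  8  7  7  8  7  7  7  7 23 23 23 21  8  8  8 11 60 60 34 25 25
268 36 36 36 10  8  8  8 13 23 23 23  7  7  7  7  7  7  7  7  7  7  6  7 23 23 23 23  8  8  8  8 59 60 22 24 24
```

```bash
cat >> h.py <<'E'
from scipy.optimize import least_squares
def campose():
    c=ctrl.calibration("wrist");p,R=tool(ctrl.observe()); return dict(c,R=c["R"]@R,t=c["R"]@p+c["t"])  # camera in tool frame
def spat(ct,rt,rs,wt,ws):
    "fit (theta deg below level, slide toward handle, depth behind TCP) from tip row, shoulder row and widths px"
    def f(q):
        th,s,d=np.radians(q[0]),q[1],q[2];ax=np.array([np.cos(th),0,np.sin(th)]);n=np.array([np.sin(th),0,-np.cos(th)])
        o=np.array([0,0,-d])-s*ax+2.5*n;Y=np.array([0,15,0])
        P=proj(ct,[o+140*ax-Y,o+140*ax+Y,o+50*ax-Y,o+50*ax+Y]);w=np.hypot(*(P[1]-P[0])),np.hypot(*(P[3]-P[2]))
        return [P[:2,1].mean()-rt,P[2:,1].mean()-rs,w[0]-wt,w[1]-ws]
    r=least_squares(f,[45,0,15]);return r.x.round(1),np.round(r.fun,1)
E
python3 - <<'E'
from h import *
ct=campose()
for f in("w12","w14"):
    im=cv2.imread(f"pics/{f}.png");g=cv2.cvtColor(im,6).astype(int)
    print(f,"col",[ (v,int(g[v,268])) for v in (list(range(114,128)) if f=="w12" else list(range(74,84)))])
    for v in ((126,200,206) if f=="w12" else (84,112,156,196,200,204)): print(v,(g[v,240:312]//4).tolist())
E
```

```text
w12 col [(114, 80), (115, 77), (116, 74), (117, 79), (118, 175), (119, 228), (120, 228), (121, 228), (122, 228), (123, 228), (124, 228), (125, 227), (126, 227), (127, 228)]
126 [32, 32, 32, 32, 32, 32, 32, 32, 32, 32, 32, 32, 32, 32, 32, 32, 32, 39, 57, 56, 56, 56, 56, 56, 56, 56, 57, 57, 56, 56, 56, 56, 56, 56, 56, 55, 55, 56, 56, 57, 57, 56, 56, 55, 56, 56, 57, 57, 57, 57, 57, 57, 57, 57, 56, 53, 25, 20, 20, 20, 20, 20, 20, 20, 20, 20, 20, 20, 20, 20, 20, 20]
200 [32, 32, 32, 32, 32, 32, 32, 32, 33, 32, 32, 36, 54, 54, 53, 52, 53, 54, 53, 53, 53, 53, 53, 53, 54, 53, 14, 12, 12, 12, 12, 12, 12, 12, 12, 12, 12, 13, 12, 12, 12, 12, 12, 12, 12, 11, 12, 22, 40, 54, 53, 53, 54, 54, 54, 55, 54, 54, 53, 53, 52, 43, 21, 20, 22, 31, 31, 31, 31, 31, 31, 31]
206 [32, 32, 32, 32, 32, 32, 32, 32, 32, 32, 32, 32, 32, 32, 32, 32, 32, 32, 32, 32, 32, 33, 32, 32, 30, 10, 11, 12, 12, 12, 12, 12, 12, 12, 12, 12, 12, 12, 12, 12, 12, 12, 12, 12, 12, 12, 11, 10, 11, 20, 20, 20, 20, 20, 20, 20, 20, 20, 20, 20, 20, 20, 20, 20, 20, 22, 32, 32, 32, 32, 32, 32]
w14 col [(74, 88), (75, 88), (76, 88), (77, 89),
[... 1099 characters left out ...]
, 29, 29, 30, 30, 30, 30, 30, 29, 29, 29, 29, 30, 30, 29, 29, 29, 30, 30, 30, 30, 30, 30, 29, 29, 29, 29, 29, 29, 29, 29, 29, 29, 29, 29]
200 [36, 36, 36, 36, 36, 36, 36, 36, 36, 31, 29, 29, 29, 29, 29, 30, 29, 29, 29, 29, 29, 29, 29, 30, 30, 29, 29, 29, 29, 29, 29, 29, 29, 29, 29, 29, 29, 29, 29, 29, 30, 30, 30, 30, 30, 29, 29, 29, 29, 30, 30, 29, 30, 29, 29, 30, 30, 30, 30, 30, 30, 29, 29, 29, 32, 36, 36, 43, 60, 60, 60, 60]
204 [37, 37, 36, 36, 36, 37, 36, 36, 37, 35, 25, 25, 24, 24, 24, 25, 25, 24, 24, 25, 24, 25, 25, 25, 24, 7, 6, 6, 6, 7, 7, 6, 7, 7, 7, 7, 7, 6, 7, 7, 7, 7, 7, 7, 6, 6, 6, 6, 11, 25, 25, 25, 25, 25, 25, 25, 25, 25, 25, 25, 25, 24, 24, 32, 56, 60, 60, 60, 60, 60, 60, 60]
```

```bash
python3 - <<'E'
from h import *
ct=campose()
print(spat(ct,118,204.5,38.2,50.5)); print(spat(ct,78.7,202,46.3,54.7)); print(ctrl.observe()["tool_pos"],ctrl.observe()["wrist_force"])
E
```

```text
(array([55.8,  4.9, 14.4]), array([-0. ,  0. , -0.4,  0.2]))
(array([38.4, 10.6, 14.2]), array([-0.2,  0.2, -1.3,  0.4]))
[505.69248237 197.69112047  74.40594436] [-0.74269653 -0.28021679  0.9584096 ]
```

The fit gives a tilt of 38° with the spatula slid 10.6 mm in the grip and the tip on the tray floor. I'm continuing the lay-down with the end point adjusted by that slide.

```bash
python3 -m pendant '[{"dx":-0.006,"dy":0,"dz":0.014,"turn":0},{"dx":-0.012,"dy":0,"dz":0.027,"turn":0},{"dx":-0.017,"dy":0,"dz":0.044,"turn":0},{"dx":-0.021,"dy":0,"dz":0.06,"turn":0},{"dx":-0.023,"dy":0,"dz":0.075,"turn":0},{"dx":-0.0257,"dy":0,"dz":0.09,"turn":0},{"dx":-0.0257,"dy":0,"dz":0.097,"turn":0},{"dx":-0.0257,"dy":0,"dz":0.104,"turn":0},{"dx":-0.0257,"dy":0,"dz":0.106,"turn":0},{"dx":-0.0257,"dy":0,"dz":0.106,"turn":0}]' 0 25
python3 - <<'E'
from h import *
s=ctrl.observe();p,R=tool(s);d=p[:2]-TC;print("tray xy",d@TX,d@TY,p[2],s["wrist_force"])
im=ctrl.camera("wrist");cv2.imwrite("pics/w15.png",im);g=cv2.cvtColor(im,6)
for v in range(0,240,6): print(v," ".join(f"{x//4:2d}" for x in g[v,226:332:3]))
E
```

```text
time: 28.25
tool_pos: [507.0, 213.9, 11.8]
ee_rot: [-2.158, 2.281, 0.001]
wrist_force: [-1.8, 5.3, 11.7]
width: 0.153
finger_force: 47.1
tray xy -35.336292649132425 -12.855069313214903 11.820126972355537 [-1.80876215  5.30584767 11.73914967]
0 37 37 35 25 25 23 30 30 30 30 30 30 30 30 30 30 29 29 30 31 30 30 29 30 30 30 30 30 30 28 21 21 24 25 25 37
6 37 37 37 25 25 21 30 30 30 30 30 31 31 30 30 30 30 29 30 31 31 30 30 30 31 31 31 31 30 28 21 21 25 25 25 37
12 37 37 37 25 25 22 30 30 30 30 30 31 31 30 30 30 30 30 31 31 31 30 30 31 31 31 31 31 31 28 21 21 25 25 25 36
18 37 37 37 25 25 23 31 31 30 30 31 31 31 30 30 30 30 30 31 31 31 30 30 31 31 31 31 31 31 29 21 21 26 26 26 37
24 37 37 37 25 26 24 31 31 30 31 31 32 31 30 30 30 30 30 31 31 31 30 30 31 31 31 31 31 31 27 21 21 25 26 26 37
30 37 37 37 25 25 24 31 31 31 31 31 31 31 31 31 31 30 30 31 32 31 31 31 31 31 31 31 31 31 28 21 21 25 26 25 37
36 37 37 37 26 26 25 31 31 31 31 31 32 32 31 31 31 30 30 32 32 31 31 31 32 32 32 31 32 31 26 21 21 25 25 26 37
42 37 37 37 26 26 25 31 31 31 31 31 32 32 31 31 31 31 31 31 32 32 31 31 32 32 32 32
[... 2902 characters left out ...]
1 30 30 29 29 29 29 29 29 29
204 36 36 36 36 36 36 36 36 36 36 36 36 27  7  7  7  7  7  7  6  7  7 30 36 36 36 36 36 36 36 36 36 36 36 36 38
210 36 36 37 36 36 36 36 36 36 36 36 36  6  7  8  8  8  8  8  7  7  7 18 36 36 37 36 36 36 36 36 37 37 36 36 36
216 36 37 36 36 36 36 36 36 36 37 36 36  6  7  8  8  8  8  8  7  7  7 18 36 36 36 36 36 36 36 36 36 36 36 36 36
222 20 20 20 20 20 20 20 20 20 20 20 20  6  7  8  7  7  7  8  7  7  7 14 20 20 20 20 20 20 20 20 20 20 20 20 20
228 20 20 20 20 20 20 20 20 20 20 20 20  9  6  8  8  7  7  8  7  7  7 14 20 20 20 20 20 20 20 20 20 20 20 20 20
234 20 20 20 20 20 20 20 20 20 20 20 20  9  6  8  7  8  7  7  7  7  7 14 20 20 20 20 20 20 20 20 20 20 20 20 20
```

The blade is nearly level between the dividers (68 px wide at both ends) and the shoulder row confirms the slide. Releasing.

```bash
python3 -m pendant '[{"dx":0,"dy":0,"dz":0,"turn":0},{"dx":0,"dy":0,"dz":0,"turn":0},{"dx":0,"dy":0,"dz":0,"turn":0},{"dx":0,"dy":0,"dz":0,"turn":0},{"dx":0,"dy":0,"dz":0,"turn":0}]' 0.32
python3 -m pendant '[{"dx":0,"dy":0,"dz":-0.03,"turn":0},{"dx":0,"dy":0,"dz":-0.08,"turn":0},{"dx":0,"dy":0,"dz":-0.16,"turn":0},{"dx":0,"dy":0,"dz":-0.24,"turn":0},{"dx":0,"dy":0,"dz":-0.32,"turn":0},{"dx":0,"dy":0,"dz":-0.4,"turn":0},{"dx":0,"dy":0,"dz":-0.45,"turn":0},{"dx":0,"dy":0,"dz":-0.45,"turn":0},{"dx":0,"dy":0,"dz":-0.45,"turn":0}]'
python3 - <<'E'
from h import *
s=ctrl.observe();c=ctrl.calibration("wrist");im=ctrl.camera("wrist");cv2.imwrite("pics/w16.png",im);g=cv2.cvtColor(im,6)
q=proj(c,[[*tr(95,-28),27.5],[*tr(95,2),27.5],[*tr(5,-28),27.5],[*tr(5,2),27.5],[*tr(5,-20),31],[*tr(5,-6),31],[*tr(-45,-13),31]]).round(1);print(q.tolist())
u0,u1=int(min(q[:,0]))-15,int(max(q[:,0]))+18;v0,v1=int(min(q[:,1]))-15,int(max(q[:,1]))+25
print(u0);
for v in range(v0,v1,4): print(v," ".join(f"{x//4:2d}" for x in g[v,u0:u1:2]))
E
```

```text
time: 28.8
tool_pos: [506.7, 212.8, 11.1]
ee_rot: [2.158, -2.283, -0.0]
wrist_force: [-0.3, 0.3, 0.0]
width: 0.322
finger_force: 0.0
time: 29.7
tool_pos: [506.5, 212.9, 282.3]
ee_rot: [-2.158, 2.282, -0.002]
wrist_force: [-0.3, -0.1, -1.1]
width: 0.318
finger_force: 0.0
[[289.0, 79.2], [265.5, 79.1], [288.0, 150.2], [265.9, 150.1], [282.2, 150.4], [271.8, 150.4], [276.8, 186.8]]
250
64 19 19 19 23 30 30 30 31 31 31 31 31 30 30 30 31 31 31 31 31 30 30 30 30 30 31 31 31 31
68 19 19 19 20 20 20 19 19 19 19 19 19 19 19 19 20 20 20 20 19 20 19 20 20 20 19 20 19 19
72 48 48 48 48 61 61 61 61 61 61 61 61 61 61 61 61 61 61 61 61 61 61 61 61 61 61 61 61 61
76 33 46 48 48 61 61 61 42 40 40 40 43 43 43 43 43 43 43 43 43 42 44 61 61 61 61 61 50 49
80 28 45 48 48 48 60 61 32 57 57 57 57 57 56 58 57 57 57 58 57 28 47 61 61 61 61 61 61 61
84 28 45 48 47 48 48 48 32 59 59 53 53 51 39 40 40 40 60 60 56 28 47 61 61 61 61 61 61 54
88 27 46 48 48 48 48 48 32 40 40 40 40 40 39 41 40 40 60 60 57 28 47 61 61 61 61 61 61 52
92 28 46 48 48 48 48 48 31 40 39 40 40 39 39 40 39 40 47 60 57 28 52 61 61 61 61 61 
[... 1943 characters left out ...]
 49 49 26 11 17 19 20 15 50 50 50 50 50 50 50 50 27 61 61 23 32
184 48 48 48 48 48 49 49 49 49 49 26 11 17 19 20 15 50 50 50 50 50 50 50 51 30 61 61 24 32
188 48 48 48 48 48 49 49 49 49 49 26 11 17 19 20 15 50 50 50 50 50 50 50 51 29 61 61 29 32
192 48 48 48 48 49 49 49 49 49 49 26 10 17 19 21 16 50 50 50 50 50 50 51 48 31 61 61 25 30
196 48 48 48 48 49 49 49 49 49 49 26 10 16 19 20 15 50 50 50 50 50 51 51 50 33 61 61 31 33
200 48 48 48 49 49 49 49 49 49 49 26 10 16 19 21 15 50 50 50 51 51 51 51 51 33 61 61 32 33
204 27 27 27 27 27 27 26 26 26 26 26 10 16 19 21 17 48 27 27 26 26 26 27 27 38 61 60 34 34
208 34 34 34 34 31 32 31 31 31 31 31 10 16 19 21 16 31 31 31 31 31 31 31 31 40 61 61 61 61
```

Spatula 1 lies in slot 1: the blade tip is at row 79 and the shoulder at row 150, matching the predictions of 79.2 and 150.2. Going to spatula B.

```bash
python3 -m pendant '[{"dx":0.3,"dy":0.05,"dz":0,"turn":1},{"dx":0.3,"dy":0.05,"dz":0,"turn":1},{"dx":0.3,"dy":0.05,"dz":0,"turn":1},{"dx":0.3,"dy":0.05,"dz":0,"turn":1},{"dx":0.3,"dy":0.05,"dz":0,"turn":1},{"dx":0.3,"dy":0.05,"dz":0,"turn":1},{"dx":0.3,"dy":0.05,"dz":0,"turn":1},{"dx":0.3,"dy":0.05,"dz":0,"turn":1},{"dx":0.3,"dy":0.05,"dz":0,"turn":1},{"dx":0.3,"dy":0.05,"dz":0,"turn":1}]' 0.4
python3 -c "
from h import *
move([565.2,-183,250],.0785)"
```

```text
time: 30.75
tool_pos: [466.0, 34.9, 280.4]
ee_rot: [0.014, -3.14, -0.001]
wrist_force: [-0.3, 1.0, -0.2]
width: 0.401
finger_force: 0.0
d [-0.1621 -0.3647  0.0502] turn 1.0008 yaw 1.5797 j7 1.29
```

```bash
python3 -m pendant '[{"dx":-0.162,"dy":-0.365,"dz":0,"turn":1},{"dx":-0.162,"dy":-0.365,"dz":0,"turn":1},{"dx":-0.162,"dy":-0.365,"dz":0,"turn":1},{"dx":-0.162,"dy":-0.365,"dz":0,"turn":1},{"dx":-0.162,"dy":-0.365,"dz":0,"turn":1},{"dx":-0.162,"dy":-0.365,"dz":0,"turn":1},{"dx":-0.162,"dy":-0.365,"dz":0,"turn":1},{"dx":-0.162,"dy":-0.365,"dz":0,"turn":1},{"dx":-0.162,"dy":-0.365,"dz":0.05,"turn":1},{"dx":-0.162,"dy":-0.365,"dz":0.05,"turn":1}]' 0.4
python3 -m pendant '[{"dx":0,"dy":0,"dz":0,"turn":0},{"dx":0,"dy":0,"dz":0,"turn":0},{"dx":0,"dy":0,"dz":0,"turn":0}]'
python3 - <<'E'
from h import *
move([565.2,-183,123],.0785);ct,im=shot("wrist","w17");g=cv2.cvtColor(im,6)
for v in (180,190,200,210,220,230,240,246,250,254,258): 
    r=np.flatnonzero(g[v,255:300]<75);print(v,(r[0]+255,r[-1]+255,len(r)) if len(r) else None)
E
```

```text
time: 31.75
tool_pos: [565.2, -182.2, 247.0]
ee_rot: [-2.127, -2.304, 0.004]
wrist_force: [-0.1, -0.6, 0.4]
width: 0.4
finger_force: 0.0
time: 32.05
tool_pos: [567.2, -182.6, 251.4]
ee_rot: [-2.12, -2.318, -0.0]
wrist_force: [-0.5, 0.2, -0.2]
width: 0.4
finger_force: 0.0
d [-0.0004 -0.0035  0.2139] turn 0.0073 yaw 0.0895 j7 0.158
180 (np.int64(268), np.int64(281), 14)
190 (np.int64(267), np.int64(281), 15)
200 (np.int64(267), np.int64(281), 15)
210 (np.int64(266), np.int64(281), 16)
220 (np.int64(266), np.int64(281), 16)
230 (np.int64(265), np.int64(281), 17)
240 (np.int64(265), np.int64(281), 17)
246 (np.int64(265), np.int64(281), 17)
250 (np.int64(267), np.int64(279), 13)
254 None
258 None
```

Handle B is centred at column 274. Descend, grip, pull and lift as before.

```bash
python3 -m pendant '[{"dx":0,"dy":-0.0035,"dz":0.05,"turn":0.007},{"dx":0,"dy":-0.0035,"dz":0.1,"turn":0.007},{"dx":0,"dy":-0.0035,"dz":0.15,"turn":0.007},{"dx":0,"dy":-0.0035,"dz":0.19,"turn":0.007},{"dx":0,"dy":-0.0035,"dz":0.214,"turn":0.007},{"dx":0,"dy":-0.0035,"dz":0.214,"turn":0.007},{"dx":0,"dy":-0.0035,"dz":0.214,"turn":0.007}]'
python3 -m pendant '[{"dx":0,"dy":0,"dz":0,"turn":0},{"dx":0,"dy":0,"dz":0,"turn":0},{"dx":0,"dy":0,"dz":0,"turn":0},{"dx":0,"dy":0,"dz":0,"turn":0},{"dx":0,"dy":0,"dz":0,"turn":0},{"dx":0,"dy":0,"dz":0,"turn":0},{"dx":0,"dy":0,"dz":0,"turn":0}]' 0 60
python3 -m pendant '[{"dx":-0.0075,"dy":0,"dz":-0.013,"turn":0},{"dx":-0.015,"dy":0,"dz":-0.026,"turn":0},{"dx":-0.0225,"dy":0,"dz":-0.039,"turn":0},{"dx":-0.03,"dy":0,"dz":-0.052,"turn":0},{"dx":-0.0375,"dy":0,"dz":-0.065,"turn":0},{"dx":-0.045,"dy":0,"dz":-0.078,"turn":0},{"dx":-0.0525,"dy":0,"dz":-0.091,"turn":0},{"dx":-0.06,"dy":0,"dz":-0.104,"turn":0},{"dx":-0.0675,"dy":0,"dz":-0.117,"turn":0},{"dx":-0.075,"dy":0,"dz":-0.13,"turn":0}]'
python3 -m pendant '[{"dx":-0.01,"dy":0,"dz":-0.02,"turn":0},{"dx":-0.02,"dy":0,"dz":-0.08,"turn":0},{"dx":-0.02,"dy":0,"dz":-0.14,"turn":0},{"dx":-0.02,"dy":0,"dz":-0.2,"turn":0},{"dx":-0.02,"dy":0,"dz":-0.2,"turn":0},{"dx":-0.02,"dy":0,"dz":-0.2,"turn":0}]'
cat >> h.py <<'E'
def look(name,u=(240,312),thr=None,rows=(100,215,4)):
    im=ctrl.camera("wrist");cv2.imwrite(f"pics/{name}.png",im);g=cv2.cvtColor(im,6)
    for v in range(*rows): print(v," ".join(f"{x//4:2d}" for x in g[v,u[0]:u[1]:2]))
    return g
E
python3 -c "
from h import *
look('w18',rows=(100,214,6))"
```

```text
time: 32.8
tool_pos: [565.4, -182.9, 123.4]
ee_rot: [2.135, 2.304, 0.001]
wrist_force: [0.6, 0.9, 0.3]
width: 0.398
finger_force: 0.0
time: 33.5
tool_pos: [565.5, -183.3, 123.8]
ee_rot: [2.136, 2.302, 0.0]
wrist_force: [-0.8, -1.0, 7.6]
width: 0.154
finger_force: 58.6
time: 34.5
tool_pos: [568.4, -228.1, 201.4]
ee_rot: [-2.137, -2.303, 0.0]
wrist_force: [-1.2, 1.2, -0.4]
width: 0.157
finger_force: 58.5
time: 35.1
tool_pos: [569.5, -239.9, 321.7]
ee_rot: [2.136, 2.302, 0.0]
wrist_force: [-0.5, 0.2, -2.3]
width: 0.153
finger_force: 58.6
100 55 55 55 57 60 60 60 60 60 60 60 56 54 54 54 54 54 54 54 54 55 55 55 55 54 60 60 60 60 60 60 60 60 53 53 53
106 60 60 60 60 60 60 60 60 60 60 60 60 60 60 60 60 60 60 60 60 60 60 60 60 60 60 60 60 60 60 60 60 60 58 56 57
112 19 20 20 20 19 20 20 20 20 20 19 20 20 20 20 20 20 20 20 20 20 20 20 20 20 20 20 20 20 20 19 20 20 20 47 53
118 20 20 21 21 21 20 20 20 21 57 57 56 56 57 57 56 56 56 56 57 57 56 56 57 57 57 57 54 21 21 21 21 21 21 21 21
124 20 20 21 21 21 20 21 21 21 57 57 56 56 57 57 56 56 56 56 57 57 56 56 57 57 57 57 55 21 21 21 20 20 20 21 21
[... 868 characters left out ...]
8 58 57 55 20 23 32 32 32 32
178 33 32 32 33 32 32 35 57 56 57 56 57 57 57 56 56 56 56 56 57 57 57 56 57 57 57 58 58 57 56 29 32 32 32 32 32
184 32 32 32 32 32 32 37 57 56 57 57 57 57 57 56 56 57 56 56 57 57 57 57 57 57 57 57 58 57 56 38 22 32 32 32 32
190 32 32 32 32 32 32 48 57 56 57 56 57 57 57 56 56 57 56 56 57 57 58 57 57 57 57 57 58 57 56 55 20 32 32 32 32
196 32 32 32 32 32 32 45 54 53 54 53 54 52 11 12 12 12 12 12 12 12 12 12 11 30 54 54 55 54 53 51 20 22 32 31 32
202 32 32 32 32 32 32 32 32 32 32 32 32 30 11 12 12 12 12 12 12 12 12 12 11 16 20 20 20 20 21 21 20 20 31 31 32
208 32 32 32 32 32 32 32 32 32 32 32 32 25 12 12 12 12 12 12 12 12 12 12 11 13 20 20 21 20 21 20 20 22 32 33 49
```

```bash
python3 - <<'E'
from h import *
ct=campose();g=cv2.cvtColor(cv2.imread("pics/w18.png"),6).astype(int)
print([(v,int(g[v,268])) for v in range(112,119)],[(v,int(g[v,256])) for v in range(188,204)]);print((g[120,252:300]).tolist()[:10],g[120,288:300].tolist(),g[192,248:260].tolist(),g[192,296:308].tolist())
print(spat(ct,118,199.5,38.2,50.2)); print(spat(ct,115,194.5,38.5,50)) ;print(spat(ct,78.7,201,46.3,54.7))
E
```

```text
[(112, 81), (113, 77), (114, 95), (115, 180), (116, 229), (117, 228), (118, 228)] [(188, 227), (189, 227), (190, 227), (191, 228), (192, 227), (193, 222), (194, 215), (195, 215), (196, 215), (197, 215), (198, 215), (199, 154), (200, 130), (201, 130), (202, 129), (203, 130)]
[83, 83, 83, 83, 83, 123, 228, 228, 228, 227] [229, 228, 228, 229, 229, 228, 219, 147, 84, 84, 84, 84] [129, 130, 129, 144, 216, 229, 228, 226, 227, 230, 229, 228] [231, 230, 228, 226, 221, 117, 84, 92, 129, 129, 129, 129]
(array([57.8, -2.4, 20.4]), array([-0.1,  0.1, -0.8,  0.3]))
(array([58.2, -8.2, 24.6]), array([-0.1,  0.1, -1.2,  0.5]))
(array([39. ,  9.8, 15. ]), array([-0.3,  0.2, -1.5,  0.5]))
```

```bash
python3 -m pendant '[{"dx":0.3,"dy":-0.05,"dz":0,"turn":-1},{"dx":0.3,"dy":-0.05,"dz":0,"turn":-1},{"dx":0.3,"dy":-0.05,"dz":0,"turn":-1},{"dx":0.3,"dy":-0.05,"dz":0,"turn":-1},{"dx":0.3,"dy":-0.05,"dz":0,"turn":-1},{"dx":0.3,"dy":-0.05,"dz":0,"turn":-1},{"dx":0.3,"dy":-0.05,"dz":0,"turn":-1},{"dx":0.3,"dy":-0.05,"dz":0,"turn":-1},{"dx":0.3,"dy":-0.05,"dz":0,"turn":-1},{"dx":0.3,"dy":-0.05,"dz":0,"turn":-1}]'
python3 -c "
from h import *
T=tr(8,39);print(T);move([*T,270],np.radians(176.6))"
```

```text
time: 36.15
tool_pos: [525.4, -62.6, 319.8]
ee_rot: [0.016, -3.14, -0.001]
wrist_force: [-0.5, 0.1, -1.1]
width: 0.152
finger_force: 58.6
[556.1569023  167.60113281]
d [-0.0553  0.383   0.0832] turn -1.0007 yaw 1.5812 j7 1.445
```

```bash
python3 -m pendant '[{"dx":-0.055,"dy":0.383,"dz":0.083,"turn":-0.2},{"dx":-0.055,"dy":0.383,"dz":0.083,"turn":-0.3},{"dx":-0.055,"dy":0.383,"dz":0.083,"turn":-0.4},{"dx":-0.055,"dy":0.383,"dz":0.083,"turn":-0.5},{"dx":-0.055,"dy":0.383,"dz":0.083,"turn":-0.6},{"dx":-0.055,"dy":0.383,"dz":0.083,"turn":-0.7},{"dx":-0.055,"dy":0.383,"dz":0.083,"turn":-0.8},{"dx":-0.055,"dy":0.383,"dz":0.083,"turn":-0.9},{"dx":-0.055,"dy":0.383,"dz":0.083,"turn":-1},{"dx":-0.055,"dy":0.383,"dz":0.083,"turn":-1}]'
python3 -m pendant '[{"dx":0,"dy":0,"dz":0,"turn":0},{"dx":0,"dy":0,"dz":0,"turn":0},{"dx":0,"dy":0,"dz":0,"turn":0}]'
python3 -c "
from h import *
T=tr(8,39);move([*T,120],np.radians(176.6))"
```

```text
time: 37.15
tool_pos: [557.5, 167.2, 269.9]
ee_rot: [2.153, -2.286, -0.002]
wrist_force: [-0.6, 0.1, -0.6]
width: 0.156
finger_force: 58.7
time: 37.45
tool_pos: [557.8, 167.4, 270.8]
ee_rot: [2.142, -2.298, -0.0]
wrist_force: [0.9, -0.0, -1.3]
width: 0.151
finger_force: 58.7
d [-2.000e-04  2.700e-03  2.513e-01] turn -0.0073 yaw 3.0714 j7 2.279
```

```bash
python3 -m pendant '[{"dx":0,"dy":0.0027,"dz":0.05,"turn":-0.007},{"dx":0,"dy":0.0027,"dz":0.1,"turn":-0.007},{"dx":0,"dy":0.0027,"dz":0.15,"turn":-0.007},{"dx":0,"dy":0.0027,"dz":0.2,"turn":-0.007},{"dx":0,"dy":0.0027,"dz":0.23,"turn":-0.007},{"dx":0,"dy":0.0027,"dz":0.251,"turn":-0.007},{"dx":0,"dy":0.0027,"dz":0.251,"turn":-0.007},{"dx":0,"dy":0.0027,"dz":0.251,"turn":-0.007}]' 0 25
python3 -m pendant '[{"dx":0,"dy":0,"dz":0.01,"turn":0},{"dx":-0.005,"dy":0,"dz":0.021,"turn":0},{"dx":-0.012,"dy":0,"dz":0.028,"turn":0},{"dx":-0.02,"dy":0,"dz":0.034,"turn":0},{"dx":-0.028,"dy":0,"dz":0.041,"turn":0},{"dx":-0.035,"dy":0,"dz":0.0475,"turn":0},{"dx":-0.041,"dy":0,"dz":0.055,"turn":0},{"dx":-0.047,"dy":0,"dz":0.0625,"turn":0},{"dx":-0.053,"dy":0,"dz":0.071,"turn":0},{"dx":-0.058,"dy":0,"dz":0.079,"turn":0}]'
python3 -m pendant '[{"dx":-0.004,"dy":0,"dz":0.008,"turn":0},{"dx":-0.0075,"dy":0,"dz":0.0167,"turn":0},{"dx":-0.011,"dy":0,"dz":0.026,"turn":0},{"dx":-0.015,"dy":0,"dz":0.035,"turn":0},{"dx":-0.0175,"dy":0,"dz":0.044,"turn":0},{"dx":-0.02,"dy":0,"dz":0.053,"turn":0},{"dx":-0.0225,"dy":0,"dz":0.063,"turn":0},{"dx":-0.025,"dy":0,"dz":0.073,"turn":0},{"dx":-0.0275,"dy":0,"dz":0.082,"turn":0},{"dx":-0.03,"dy":0,"dz":0.09,"turn":0}]'
python3 - <<'E'
from h import *
s=ctrl.observe();p,R=tool(s);d=p[:2]-TC;print("tray xy",d@TX,d@TY,p[2])
g=look("w19",u=(230,326),rows=(0,10,8));g=cv2.cvtColor(cv2.imread("pics/w19.png"),6)
for v in(4,60,100,140,165): print(v,(g[v,230:326:2]//4).tolist())
print([(v,int(g[v,262])//4,int(g[v,276])//4) for v in range(150,215,2)])
E
```

```text
time: 38.25
tool_pos: [556.7, 168.0, 121.4]
ee_rot: [-2.157, 2.283, -0.0]
wrist_force: [-0.4, 0.7, 0.1]
width: 0.15
finger_force: 58.7
time: 39.25
tool_pos: [559.2, 205.0, 74.6]
ee_rot: [-2.156, 2.278, 0.0]
wrist_force: [0.6, 8.8, 11.2]
width: 0.154
finger_force: 53.5
time: 40.25
tool_pos: [559.5, 220.7, 18.9]
ee_rot: [-2.158, 2.282, -0.0]
wrist_force: [0.2, 1.7, 3.4]
width: 0.153
finger_force: 48.8
tray xy -45.156395617746654 39.160408765371585 18.86949784117031
0 37 37 37 26 25 25 22 29 29 29 29 28 28 29 29 29 29 29 29 29 28 28 28 29 29 29 29 29 29 28 29 29 29 29 29 29 29 29 29 28 21 21 21 21 21 24 25 25
8 37 37 37 26 25 25 23 29 29 29 29 28 29 29 29 29 29 28 28 29 28 28 28 29 29 29 30 29 29 28 29 29 30 29 29 29 29 30 29 28 21 21 21 21 21 25 25 25
4 [37, 37, 37, 27, 25, 25, 22, 29, 29, 29, 29, 29, 28, 29, 29, 29, 29, 28, 29, 29, 29, 28, 28, 28, 29, 29, 29, 29, 28, 29, 29, 29, 29, 29, 29, 29, 29, 29, 29, 28, 21, 21, 21, 21, 21, 25, 25, 25]
60 [37, 37, 37, 35, 26, 26, 25, 30, 30, 30, 30, 30, 30, 30, 30, 31, 30, 29, 30, 30, 30, 30, 29, 29, 30, 31, 31, 30, 30, 30, 30, 31, 31, 30, 31, 3
[... 394 characters left out ...]
3, 33, 33, 32, 32, 38, 38, 36, 26, 26, 26, 49, 59]
165 [20, 20, 20, 21, 21, 21, 21, 33, 33, 32, 33, 33, 32, 33, 33, 33, 33, 32, 32, 33, 33, 33, 33, 32, 33, 33, 34, 34, 33, 33, 33, 33, 33, 33, 34, 34, 34, 33, 32, 31, 20, 21, 21, 20, 26, 39, 39, 39]
[(150, 33, 32), (152, 33, 32), (154, 33, 32), (156, 33, 32), (158, 33, 32), (160, 33, 32), (162, 34, 32), (164, 33, 32), (166, 34, 32), (168, 34, 32), (170, 22, 9), (172, 23, 7), (174, 12, 8), (176, 6, 8), (178, 6, 8), (180, 6, 8), (182, 6, 8), (184, 6, 8), (186, 6, 8), (188, 6, 8), (190, 6, 8), (192, 6, 8), (194, 6, 8), (196, 6, 8), (198, 6, 8), (200, 6, 8), (202, 6, 8), (204, 6, 8), (206, 6, 8), (208, 6, 8), (210, 6, 8), (212, 6, 8), (214, 6, 8)]
```

The spatula is nearly level and the shoulder at row 169 gives a slide of −4.5 mm. I'm shifting by that, lowering and releasing.

```bash
python3 -m pendant '[{"dx":-0.004,"dy":0,"dz":0,"turn":0},{"dx":-0.0075,"dy":0,"dz":0.003,"turn":0},{"dx":-0.0075,"dy":0,"dz":0.007,"turn":0},{"dx":-0.0075,"dy":0,"dz":0.011,"turn":0},{"dx":-0.0075,"dy":0,"dz":0.013,"turn":0},{"dx":-0.0075,"dy":0,"dz":0.013,"turn":0},{"dx":-0.0075,"dy":0,"dz":0.013,"turn":0}]'
python3 -m pendant '[{"dx":0,"dy":0,"dz":0,"turn":0},{"dx":0,"dy":0,"dz":0,"turn":0},{"dx":0,"dy":0,"dz":0,"turn":0},{"dx":0,"dy":0,"dz":0,"turn":0},{"dx":0,"dy":0,"dz":0,"turn":0}]' 0.32
python3 -m pendant '[{"dx":0,"dy":0,"dz":-0.03,"turn":0},{"dx":0,"dy":0,"dz":-0.08,"turn":0},{"dx":0,"dy":0,"dz":-0.16,"turn":0},{"dx":0,"dy":0,"dz":-0.24,"turn":0},{"dx":0,"dy":0,"dz":-0.32,"turn":0},{"dx":0,"dy":0,"dz":-0.4,"turn":0},{"dx":0,"dy":0,"dz":-0.45,"turn":0},{"dx":0,"dy":0,"dz":-0.45,"turn":0},{"dx":0,"dy":0,"dz":-0.45,"turn":0}]'
cat >> h.py <<'E'
def check(name,ys):
    c=ctrl.calibration("wrist");im=ctrl.camera("wrist");cv2.imwrite(f"pics/{name}.png",im);g=cv2.cvtColor(im,6)
    q=proj(c,[[*tr(95,ys-15),27.5],[*tr(95,ys+15),27.5],[*tr(5,ys-15),27.5],[*tr(5,ys+15),27.5],[*tr(5,ys-7),31],[*tr(5,ys+7),31],[*tr(-45,ys),31]]).round(1);print(q.tolist())
    u0,u1=int(min(q[:,0]))-8,int(max(q[:,0]))+10;v0,v1=int(min(q[:,1]))-9,int(max(q[:,1]))+9;print(u0)
    for v in range(v0,v1,3): print(v," ".join(f"{x//4:2d}" for x in g[v,u0:u1:2]))
E
python3 -c "
from h import *
check('w20',39)"
```

```text
time: 41.0
tool_pos: [559.8, 225.8, 11.8]
ee_rot: [-2.158, 2.281, 0.001]
wrist_force: [0.2, 3.3, 8.6]
width: 0.157
finger_force: 49.7
time: 41.5
tool_pos: [559.5, 224.7, 11.1]
ee_rot: [2.158, -2.283, -0.0]
wrist_force: [-0.4, -0.2, -0.2]
width: 0.317
finger_force: 0.0
time: 42.4
tool_pos: [559.4, 224.8, 282.3]
ee_rot: [-2.158, 2.282, -0.001]
wrist_force: [-0.4, 0.2, -0.5]
width: 0.322
finger_force: 0.0
[[289.1, 66.5], [265.5, 66.4], [288.2, 138.8], [265.8, 138.8], [282.3, 138.9], [271.8, 138.9], [276.9, 176.1]]
257
57 32 51 52 52 44 43 43 43 43 43 43 43 44 43 43 43 43 43 43 42 42
60 44 61 61 61 61 61 61 61 61 61 61 61 61 61 61 61 61 61 61 61 61
63 45 61 61 59 39 40 40 40 40 40 40 40 40 40 40 40 40 38 56 61 61
66 44 61 61 59 29 29 29 29 29 29 29 28 28 28 31 42 38 27 58 61 61
69 46 61 61 59 57 57 57 58 57 57 57 58 57 58 58 58 32 27 58 61 61
72 44 61 61 59 57 57 57 58 57 57 57 58 57 58 58 58 26 27 58 61 61
75 44 61 61 59 52 57 57 58 57 57 58 58 57 58 58 58 30 27 58 61 61
78 45 61 61 60 52 57 57 58 57 57 58 58 57 58 58 58 39 27 60 61 61
81 45 45 45 59 52 57 57 58 57 57 56 38 57 58 58 58 
[... 1586 characters left out ...]
 17 18 45 46 46 46 46 46 46 46
156 45 45 45 45 45 45 43 24 14 17 17 17 17 46 46 46 46 46 46 46 46
159 45 45 45 45 45 45 43 23 14 17 17 18 17 46 46 46 46 46 46 46 46
162 45 45 45 45 45 45 27 23 13 17 18 18 17 46 46 46 46 46 46 46 46
165 45 45 45 45 45 45 24 24 13 17 18 18 17 46 46 46 46 46 46 46 46
168 45 45 45 45 45 45 44 24 13 17 18 18 17 46 46 46 46 47 46 47 47
171 45 45 45 45 45 46 44 23 13 17 18 18 17 46 46 46 46 46 47 47 47
174 45 45 45 45 46 46 44 23 13 17 18 18 17 47 47 46 47 47 47 47 47
177 45 45 46 45 46 46 24 23 13 17 18 18 21 47 46 47 47 47 47 47 47
180 45 45 45 45 45 46 44 23 13 17 18 18 21 47 46 47 47 47 47 47 47
183 45 45 45 45 45 46 44 23 13 17 19 19 21 46 46 46 46 47 47 47 47
```

Spatula 2 lies flat in slot 2, with tip and shoulder within 1.5 px of the predictions. Fetching the third.

```bash
python3 -m pendant '[{"dx":0.3,"dy":0.05,"dz":0,"turn":1},{"dx":0.3,"dy":0.05,"dz":0,"turn":1},{"dx":0.3,"dy":0.05,"dz":0,"turn":1},{"dx":0.3,"dy":0.05,"dz":0,"turn":1},{"dx":0.3,"dy":0.05,"dz":0,"turn":1},{"dx":0.3,"dy":0.05,"dz":0,"turn":1},{"dx":0.3,"dy":0.05,"dz":0,"turn":1},{"dx":0.3,"dy":0.05,"dz":0,"turn":1},{"dx":0.3,"dy":0.05,"dz":0,"turn":1},{"dx":0.3,"dy":0.05,"dz":0,"turn":1}]' 0.4
python3 -c "
from h import *
move([619,-177.7,250],.0785)"
```

```text
time: 43.45
tool_pos: [518.8, 46.7, 280.3]
ee_rot: [0.014, -3.14, -0.0]
wrist_force: [-0.0, 0.4, -0.5]
width: 0.403
finger_force: 0.0
d [-0.1638 -0.3754  0.05  ] turn 1.0007 yaw 1.5795 j7 1.196
```

```bash
python3 -m pendant '[{"dx":-0.164,"dy":-0.375,"dz":0,"turn":1},{"dx":-0.164,"dy":-0.375,"dz":0,"turn":1},{"dx":-0.164,"dy":-0.375,"dz":0,"turn":1},{"dx":-0.164,"dy":-0.375,"dz":0,"turn":1},{"dx":-0.164,"dy":-0.375,"dz":0,"turn":1},{"dx":-0.164,"dy":-0.375,"dz":0,"turn":1},{"dx":-0.164,"dy":-0.375,"dz":0,"turn":1},{"dx":-0.164,"dy":-0.375,"dz":0,"turn":1},{"dx":-0.164,"dy":-0.375,"dz":0.05,"turn":1},{"dx":-0.164,"dy":-0.375,"dz":0.05,"turn":1}]' 0.4
python3 -m pendant '[{"dx":0,"dy":0,"dz":0,"turn":0},{"dx":0,"dy":0,"dz":0,"turn":0},{"dx":0,"dy":0,"dz":0,"turn":0}]'
python3 - <<'E'
from h import *
move([619,-177.7,121.5],.0785);ct,im=shot("wrist","w21");g=cv2.cvtColor(im,6)
for v in (180,200,220,240,246,250,254): 
    r=np.flatnonzero(g[v,250:300]<75);print(v,(r[0]+250,r[-1]+250,len(r)) if len(r) else None)
E
```

```text
time: 44.45
tool_pos: [619.2, -176.5, 246.6]
ee_rot: [-2.127, -2.304, 0.005]
wrist_force: [-0.4, 0.4, -0.7]
width: 0.4
finger_force: 0.0
time: 44.75
tool_pos: [621.3, -176.6, 251.4]
ee_rot: [2.12, 2.319, 0.0]
wrist_force: [0.4, -0.1, 1.0]
width: 0.399
finger_force: 0.0
d [-0.0014 -0.004   0.2165] turn 0.0073 yaw 0.0895 j7 0.129
180 (np.int64(267), np.int64(280), 14)
200 (np.int64(266), np.int64(281), 16)
220 (np.int64(265), np.int64(281), 17)
240 (np.int64(265), np.int64(281), 12)
246 (np.int64(264), np.int64(281), 18)
250 (np.int64(265), np.int64(279), 15)
254 None
```

```bash
python3 -m pendant '[{"dx":-0.0014,"dy":-0.004,"dz":0.05,"turn":0.007},{"dx":-0.0014,"dy":-0.004,"dz":0.1,"turn":0.007},{"dx":-0.0014,"dy":-0.004,"dz":0.15,"turn":0.007},{"dx":-0.0014,"dy":-0.004,"dz":0.19,"turn":0.007},{"dx":-0.0014,"dy":-0.004,"dz":0.2165,"turn":0.007},{"dx":-0.0014,"dy":-0.004,"dz":0.2165,"turn":0.007},{"dx":-0.0014,"dy":-0.004,"dz":0.2165,"turn":0.007}]'
python3 -m pendant '[{"dx":0,"dy":0,"dz":0,"turn":0},{"dx":0,"dy":0,"dz":0,"turn":0},{"dx":0,"dy":0,"dz":0,"turn":0},{"dx":0,"dy":0,"dz":0,"turn":0},{"dx":0,"dy":0,"dz":0,"turn":0},{"dx":0,"dy":0,"dz":0,"turn":0},{"dx":0,"dy":0,"dz":0,"turn":0}]' 0 60
python3 -m pendant '[{"dx":-0.0075,"dy":0,"dz":-0.013,"turn":0},{"dx":-0.015,"dy":0,"dz":-0.026,"turn":0},{"dx":-0.0225,"dy":0,"dz":-0.039,"turn":0},{"dx":-0.03,"dy":0,"dz":-0.052,"turn":0},{"dx":-0.0375,"dy":0,"dz":-0.065,"turn":0},{"dx":-0.045,"dy":0,"dz":-0.078,"turn":0},{"dx":-0.0525,"dy":0,"dz":-0.091,"turn":0},{"dx":-0.06,"dy":0,"dz":-0.104,"turn":0},{"dx":-0.0675,"dy":0,"dz":-0.117,"turn":0},{"dx":-0.075,"dy":0,"dz":-0.13,"turn":0}]'
python3 -m pendant '[{"dx":-0.01,"dy":0,"dz":-0.02,"turn":0},{"dx":-0.02,"dy":0,"dz":-0.08,"turn":0},{"dx":-0.02,"dy":0,"dz":-0.14,"turn":0},{"dx":-0.02,"dy":0,"dz":-0.2,"turn":0},{"dx":-0.02,"dy":0,"dz":-0.2,"turn":0},{"dx":-0.02,"dy":0,"dz":-0.2,"turn":0}]'
python3 -c "
from h import *
g=look('w22',rows=(110,214,6))"
python3 -m pendant '[{"dx":0.3,"dy":-0.05,"dz":0,"turn":-1},{"dx":0.3,"dy":-0.05,"dz":0,"turn":-1},{"dx":0.3,"dy":-0.05,"dz":0,"turn":-1},{"dx":0.3,"dy":-0.05,"dz":0,"turn":-1},{"dx":0.3,"dy":-0.05,"dz":0,"turn":-1},{"dx":0.3,"dy":-0.05,"dz":0,"turn":-1},{"dx":0.3,"dy":-0.05,"dz":0,"turn":-1},{"dx":0.3,"dy":-0.05,"dz":0,"turn":-1},{"dx":0.3,"dy":-0.05,"dz":0,"turn":-1},{"dx":0.3,"dy":-0.05,"dz":0,"turn":-1}]'
python3 -c "
from h import *
T=tr(8,91);print(T);move([*T,270],np.radians(176.6))"
```

```text
time: 45.5
tool_pos: [619.4, -177.9, 122.2]
ee_rot: [2.136, 2.303, 0.001]
wrist_force: [0.7, -0.3, 0.1]
width: 0.401
finger_force: 0.0
time: 46.2
tool_pos: [619.4, -178.1, 122.7]
ee_rot: [2.135, 2.302, 0.001]
wrist_force: [-1.0, -0.9, 7.8]
width: 0.153
finger_force: 58.5
time: 47.2
tool_pos: [622.3, -223.1, 200.0]
ee_rot: [-2.137, -2.303, -0.0]
wrist_force: [-0.1, -0.2, -0.6]
width: 0.153
finger_force: 58.5
time: 47.8
tool_pos: [623.3, -234.9, 320.4]
ee_rot: [2.136, 2.302, 0.001]
wrist_force: [-0.3, -0.6, -0.9]
width: 0.153
finger_force: 58.6
110 59 59 59 59 59 59 59 59 59 59 59 59 59 59 59 59 59 59 59 59 59 59 59 59 59 59 59 59 59 59 59 59 55 33 33 32
116 21 21 21 20 20 20 21 21 21 36 36 36 36 36 37 36 36 36 36 37 37 36 37 37 36 36 36 33 21 21 21 21 21 26 32 32
122 21 21 21 21 21 20 21 20 21 57 57 56 57 57 57 56 56 56 56 57 57 56 56 57 57 57 57 54 21 21 21 21 21 32 32 33
128 20 21 21 20 21 21 20 21 22 57 56 56 57 57 57 56 56 56 56 57 57 56 56 57 57 57 57 56 21 21 21 21 21 33 33 33
134 33 32 32 33 32 32 33 33 40 57 56 56 57 57 56 56 56 56 56 57 57 56 56 57 57 57 57 57 44 32 33 33 33 
[... 990 characters left out ...]
58 57 57 47 21 32 33 33 33
194 32 32 32 32 32 32 54 57 57 57 57 57 57 57 33 15 15 14 14 15 15 15 28 57 57 57 57 58 57 57 55 20 23 32 32 32
200 32 31 32 32 31 32 45 54 53 54 53 54 52 12 12 12 12 12 12 12 12 12 12 11 35 54 54 55 54 53 51 21 23 32 33 32
206 32 32 32 32 32 32 32 32 32 32 32 32 25 12 12 12 12 12 12 12 12 12 12 11 13 21 21 21 21 20 20 20 23 32 32 32
212 32 32 32 32 32 32 32 32 32 32 32 32 20 11 12 13 12 12 12 12 12 12 12 11 12 21 21 21 21 21 21 21 20 32 32 32
time: 48.85
tool_pos: [579.3, -57.5, 318.3]
ee_rot: [0.016, -3.14, -0.001]
wrist_force: [0.5, 0.3, -0.9]
width: 0.152
finger_force: 58.6
[608.06537335 164.51720138]
d [-0.0519  0.3695  0.0807] turn -1.0006 yaw 1.5813 j7 1.379
```

```bash
python3 -m pendant '[{"dx":-0.052,"dy":0.37,"dz":0.08,"turn":-0.2},{"dx":-0.052,"dy":0.37,"dz":0.08,"turn":-0.3},{"dx":-0.052,"dy":0.37,"dz":0.08,"turn":-0.4},{"dx":-0.052,"dy":0.37,"dz":0.08,"turn":-0.5},{"dx":-0.052,"dy":0.37,"dz":0.08,"turn":-0.6},{"dx":-0.052,"dy":0.37,"dz":0.08,"turn":-0.7},{"dx":-0.052,"dy":0.37,"dz":0.08,"turn":-0.8},{"dx":-0.052,"dy":0.37,"dz":0.08,"turn":-0.9},{"dx":-0.052,"dy":0.37,"dz":0.08,"turn":-1},{"dx":-0.052,"dy":0.37,"dz":0.08,"turn":-1}]'
python3 -m pendant '[{"dx":0,"dy":0,"dz":0,"turn":0},{"dx":0,"dy":0,"dz":0,"turn":0},{"dx":0,"dy":0,"dz":0,"turn":0}]'
python3 -c "
from h import *
T=tr(8,91);move([*T,120],np.radians(176.6))"
```

```text
time: 49.85
tool_pos: [609.7, 164.4, 270.3]
ee_rot: [2.153, -2.286, -0.002]
wrist_force: [-0.3, -0.2, -1.2]
width: 0.154
finger_force: 58.7
time: 50.15
tool_pos: [609.9, 164.6, 271.0]
ee_rot: [2.142, -2.298, -0.0]
wrist_force: [-0.2, 0.2, -0.4]
width: 0.154
finger_force: 58.7
d [0.0004 0.0029 0.2517] turn -0.0073 yaw 3.0713 j7 2.301
```

```bash
python3 -m pendant '[{"dx":0,"dy":0.0029,"dz":0.05,"turn":-0.007},{"dx":0,"dy":0.0029,"dz":0.1,"turn":-0.007},{"dx":0,"dy":0.0029,"dz":0.15,"turn":-0.007},{"dx":0,"dy":0.0029,"dz":0.2,"turn":-0.007},{"dx":0,"dy":0.0029,"dz":0.23,"turn":-0.007},{"dx":0,"dy":0.0029,"dz":0.2515,"turn":-0.007},{"dx":0,"dy":0.0029,"dz":0.2515,"turn":-0.007},{"dx":0,"dy":0.0029,"dz":0.2515,"turn":-0.007}]' 0 25
python3 -m pendant '[{"dx":0,"dy":0,"dz":0.01,"turn":0},{"dx":-0.005,"dy":0,"dz":0.021,"turn":0},{"dx":-0.012,"dy":0,"dz":0.028,"turn":0},{"dx":-0.02,"dy":0,"dz":0.034,"turn":0},{"dx":-0.028,"dy":0,"dz":0.041,"turn":0},{"dx":-0.035,"dy":0,"dz":0.0475,"turn":0},{"dx":-0.041,"dy":0,"dz":0.055,"turn":0},{"dx":-0.047,"dy":0,"dz":0.0625,"turn":0},{"dx":-0.053,"dy":0,"dz":0.071,"turn":0},{"dx":-0.058,"dy":0,"dz":0.079,"turn":0}]'
python3 -m pendant '[{"dx":-0.004,"dy":0,"dz":0.008,"turn":0},{"dx":-0.0075,"dy":0,"dz":0.0167,"turn":0},{"dx":-0.011,"dy":0,"dz":0.026,"turn":0},{"dx":-0.015,"dy":0,"dz":0.035,"turn":0},{"dx":-0.0175,"dy":0,"dz":0.044,"turn":0},{"dx":-0.02,"dy":0,"dz":0.053,"turn":0},{"dx":-0.0225,"dy":0,"dz":0.063,"turn":0},{"dx":-0.025,"dy":0,"dz":0.073,"turn":0},{"dx":-0.0275,"dy":0,"dz":0.082,"turn":0},{"dx":-0.03,"dy":0,"dz":0.09,"turn":0}]'
python3 - <<'E'
from h import *
s=ctrl.observe();p,R=tool(s);d=p[:2]-TC;print("tray xy",d@TX,d@TY,p[2])
g=look("w23",u=(230,326),rows=(0,181,20))
g=cv2.cvtColor(cv2.imread("pics/w23.png"),6)
print([(v,int(g[v,262])//4,int(g[v,276])//4) for v in range(160,190,2)])
E
```

```text
time: 50.95
tool_pos: [608.6, 165.2, 121.4]
ee_rot: [-2.157, 2.283, -0.0]
wrist_force: [0.5, 0.3, 0.5]
width: 0.152
finger_force: 58.7
time: 51.95
tool_pos: [611.0, 202.6, 74.8]
ee_rot: [-2.157, 2.277, 0.001]
wrist_force: [0.6, 8.2, 12.0]
width: 0.154
finger_force: 53.5
time: 52.95
tool_pos: [611.4, 217.9, 18.8]
ee_rot: [-2.158, 2.282, -0.0]
wrist_force: [1.1, 2.6, 3.8]
width: 0.155
finger_force: 48.9
tray xy -45.50400586993008 91.11999811421448 18.844451554210398
0 37 37 37 26 25 25 22 29 29 29 29 29 29 29 29 29 29 29 29 29 29 29 28 29 29 30 30 29 29 28 29 29 29 29 29 29 29 30 29 29 21 21 21 21 21 24 25 25
20 37 37 37 26 26 26 24 30 29 29 29 29 29 29 30 30 30 29 29 29 29 29 28 29 29 30 30 30 29 29 29 30 30 30 30 30 29 30 29 29 21 21 21 21 22 25 25 26
40 38 37 37 32 25 26 25 30 30 30 30 29 29 30 30 30 30 29 29 29 29 29 29 29 30 30 30 30 30 29 30 30 30 30 30 30 30 31 30 29 22 21 21 21 22 26 26 26
60 37 37 37 34 26 26 26 30 30 30 30 30 30 30 31 31 31 30 30 30 30 30 29 30 31 31 31 31 30 30 30 31 31 31 31 31 31 31 30 30 22 21 21 21 25 26 26 26
80 37 37 38 37 26 26 26 31 31 30 31 30 31 31
[... 354 characters left out ...]
33 33 33 33 33 32 32 21 21 21 25 26 26 31 59
140 37 37 37 37 37 26 24 33 32 32 33 33 32 33 33 33 33 32 32 32 33 32 32 32 33 33 34 34 33 32 33 33 33 33 33 34 34 33 32 32 38 38 38 31 26 26 49 59
160 26 21 21 21 21 21 21 30 33 32 33 33 33 33 33 33 34 32 32 32 33 33 32 32 33 33 34 34 33 32 33 33 33 33 33 34 34 33 32 33 39 39 39 39 39 39 39 39
180 37 37 37 37 36 37 37 37 37 37 37 37 37 37 37 36  6  7  8  8  9  8  8  8  8  8  8  8  8  7  6 30 37 37 37 37 37 37 37 37 37 47 47 60 60 60 60 60
[(160, 34, 32), (162, 34, 33), (164, 33, 33), (166, 34, 33), (168, 34, 33), (170, 34, 33), (172, 31, 20), (174, 28, 7), (176, 26, 8), (178, 7, 8), (180, 6, 8), (182, 6, 9), (184, 6, 8), (186, 6, 8), (188, 6, 8)]
```

```bash
python3 -m pendant '[{"dx":-0.003,"dy":0,"dz":0,"turn":0},{"dx":-0.003,"dy":0,"dz":0.003,"turn":0},{"dx":-0.003,"dy":0,"dz":0.007,"turn":0},{"dx":-0.003,"dy":0,"dz":0.011,"turn":0},{"dx":-0.003,"dy":0,"dz":0.013,"turn":0},{"dx":-0.003,"dy":0,"dz":0.013,"turn":0},{"dx":-0.003,"dy":0,"dz":0.013,"turn":0}]'
python3 -m pendant '[{"dx":0,"dy":0,"dz":0,"turn":0},{"dx":0,"dy":0,"dz":0,"turn":0},{"dx":0,"dy":0,"dz":0,"turn":0},{"dx":0,"dy":0,"dz":0,"turn":0},{"dx":0,"dy":0,"dz":0,"turn":0}]' 0.32
python3 -m pendant '[{"dx":0,"dy":0,"dz":-0.03,"turn":0},{"dx":0,"dy":0,"dz":-0.08,"turn":0},{"dx":0,"dy":0,"dz":-0.16,"turn":0},{"dx":0,"dy":0,"dz":-0.24,"turn":0},{"dx":0,"dy":0,"dz":-0.32,"turn":0},{"dx":0,"dy":0,"dz":-0.4,"turn":0},{"dx":0,"dy":0,"dz":-0.45,"turn":0},{"dx":0,"dy":0,"dz":-0.45,"turn":0},{"dx":0,"dy":0,"dz":-0.45,"turn":0}]'
python3 - <<'E'
from h import *
check('w24',91)
c=ctrl.calibration("wrist");im=cv2.imread("pics/w24.png");g=cv2.cvtColor(im,6)
for ys in(39,-13): print(ys,proj(c,[[*tr(95,ys),27.5],[*tr(5,ys),27.5],[*tr(-45,ys),31]]).round(1).tolist())
E
```

```text
time: 53.7
tool_pos: [611.6, 220.3, 11.9]
ee_rot: [-2.157, 2.281, 0.001]
wrist_force: [-0.7, 3.2, 9.9]
width: 0.155
finger_force: 49.9
time: 54.2
tool_pos: [609.3, 219.9, 10.9]
ee_rot: [2.158, -2.28, -0.003]
wrist_force: [-13.5, 0.5, 9.0]
width: 0.32
finger_force: 6.9
time: 55.1
tool_pos: [611.4, 219.0, 281.6]
ee_rot: [-2.157, 2.283, -0.001]
wrist_force: [-0.4, -0.3, -0.9]
width: 0.319
finger_force: 0.0
[[289.3, 68.7], [265.6, 68.6], [288.4, 140.9], [266.0, 140.9], [282.5, 141.1], [271.9, 141.0], [277.1, 178.1]]
257
59 33 35 35 36 36 35 36 36 36 36 36 36 36 36 36 36 36 36 36 35 35
62 60 61 61 61 61 61 61 61 61 61 61 61 61 61 61 61 61 61 61 61 61
65 48 61 61 59 39 39 39 39 39 39 39 39 39 39 39 39 39 39 55 61 61
68 44 61 61 59 27 27 27 27 26 26 26 26 26 26 31 42 27 26 55 61 61
71 44 61 61 59 51 57 57 57 57 56 57 58 56 58 57 58 32 26 55 61 61
74 60 61 61 60 51 57 57 57 57 56 57 58 56 58 57 58 42 26 58 61 61
77 59 61 61 61 51 57 57 57 57 56 57 58 57 58 57 58 42 26 58 61 61
80 44 58 61 61 51 57 57 58 57 56 57 58 57 58 58 58 42 26 57 61 61
83 44 44 44 44 47 57 57 57 57 36 37 37 36 43 58 58
[... 1691 characters left out ...]
1 54 44 44 44 44 24 23 13 17 17 18 17 45 45 45 45 45 46 45 46
164 61 54 44 44 44 44 43 23 13 17 18 17 17 45 45 45 45 46 46 46 46
167 61 54 44 44 45 45 43 23 13 17 17 18 18 46 46 45 46 46 46 46 46
170 61 54 44 45 45 45 43 23 13 17 18 18 17 46 46 46 46 46 46 46 46
173 61 54 44 45 45 45 45 23 12 17 18 18 17 46 46 46 46 46 46 46 46
176 61 54 45 45 45 45 43 23 12 16 18 18 17 46 46 46 46 46 46 46 46
179 61 59 45 45 45 45 43 23 12 16 18 18 17 46 46 46 46 46 46 46 47
182 61 59 45 45 45 45 43 23 12 16 18 18 17 46 46 46 46 46 46 46 46
185 61 59 45 45 45 45 45 23 12 16 18 18 17 46 46 46 46 46 47 47 47
39 [[318.1, 69.1], [315.5, 141.4], [314.4, 178.6]]
-13 [[358.9, 69.8], [354.0, 141.7], [352.0, 178.8]]
```

Spatula 3 matches the prediction too. Finally, I move back for an overview and check brackets and spatulas by contour.

```bash
python3 -m pendant '[{"dx":-0.05,"dy":0.2,"dz":-0.1,"turn":0},{"dx":-0.05,"dy":0.2,"dz":-0.1,"turn":0},{"dx":-0.05,"dy":0.2,"dz":-0.1,"turn":0},{"dx":-0.05,"dy":0.2,"dz":-0.1,"turn":0},{"dx":-0.05,"dy":0.2,"dz":-0.1,"turn":0},{"dx":-0.05,"dy":0.2,"dz":-0.1,"turn":0}]'
python3 - <<'E'
from h import *
s=ctrl.observe();print(s["tool_pos"])
c,im=shot("wrist","w25");g=cv2.cvtColor(im,6)
for bx in(-65,-5):
    P=proj(c,[[*tr(bx+x,-82.5+y),13] for x,y in [(-10,30),(25,30),(25,10),(10,10),(10,-30),(-10,-30)]])
    x0,y0=(P.min(0)-8).astype(int);x1,y1=(P.max(0)+8).astype(int);sub=g[y0:y1,x0:x1]
    m=(sub<130).astype(np.uint8);n,l,st,_=cv2.connectedComponentsWithStats(m);k=1+st[1:,4].argmax()
    cs=cv2.findContours((l==k).astype(np.uint8),0,1)[0][0].reshape(-1,2)+[x0,y0]
    r=cv2.minAreaRect(plane(c,cs,13)[:,:2].astype(np.float32));d=np.array(r[0])-TC
    print("bed",bx,"centre tray",(d@TX).round(1),(d@TY).round(1),"expected",bx+7.5,-82.5,np.round(r[1],1),round(r[2],1))
for ys in(-13,39,91):
    P=proj(c,[[*tr(-45,ys),31]])[0].astype(int);x0,y0=P-[30,60];sub=g[max(0,y0):P[1]+60,x0:P[0]+30];y0=max(0,y0)
    m=(sub<95).astype(np.uint8);n,l,st,_=cv2.connectedComponentsWithStats(m);k=l[P[1]-y0,P[0]-x0]
    cs=cv2.findContours((l==k).astype(np.uint8),0,1)[0][0].reshape(-1,2)+[x0,y0]
    r=cv2.minAreaRect(plane(c,cs,31)[:,:2].astype(np.float32));d=np.array(r[0])-TC
    print("handle",ys,(d@TX).round(1),(d@TY).round(1),np.round(r[1],1),round(r[2],1))
ct,t=shot("top","t3");h=cv2.cvtColor(t,cv2.COLOR_BGR2HSV)
m=((h[...,1]<120)&(h[...,2]<130)).astype(np.uint8);m[:60]=0
n,l,st,ce=cv2.connectedComponentsWithStats(m)
print([(ce[k].round().tolist(),int(st[k,4])) for k in range(1,n) if 60<st[k,4]<500])
E
```

```text
time: 55.75
tool_pos: [493.9, 255.1, 340.1]
ee_rot: [2.156, -2.283, -0.001]
wrist_force: [0.5, -0.7, 0.2]
width: 0.32
finger_force: 0.0
[493.91833465 255.05009476 340.13182065]
bed -65 centre tray -54.2 -80.2 expected -57.5 -82.5 [ 6.1 56.6] 88.9
bed -5 centre tray 8.1 -83.9 expected 2.5 -82.5 [46.7 62.7] 87.5
handle -13 -45.0 -13.1 [97.9 14.2] 86.0
handle 39 -47.2 39.0 [96.7 15.1] 86.9
handle 91 -46.3 90.1 [98.4 16.2] 85.5
[([342.0, 114.0], 87), ([272.0, 125.0], 389), ([344.0, 132.0], 87), ([43.0, 171.0], 170), ([246.0, 187.0], 363), ([522.0, 203.0], 494), ([33.0, 204.0], 390), ([239.0, 203.0], 361), ([430.0, 283.0], 129), ([130.0, 291.0], 279)]
```

Spatulas are good. The bracket segmentation is upset by shadow, so I'll read the pixels directly.

```bash
python3 - <<'E'
from h import *
c=ctrl.calibration("wrist");g=cv2.cvtColor(cv2.imread("pics/w25.png"),6)
for bx in(-65,-5): print(bx,proj(c,[[*tr(bx+x,-82.5+y),13] for x,y in [(-10,30),(25,30),(25,10),(10,10),(10,-30),(-10,-30)]]).round(0).tolist())
for v in range(90,225,3): print(v," ".join(f"{x//4:2d}" for x in g[v,318:400:2]))
E
```

```text
-65 [[291.0, 170.0], [291.0, 148.0], [304.0, 148.0], [304.0, 158.0], [328.0, 158.0], [328.0, 170.0]]
-5 [[292.0, 132.0], [292.0, 109.0], [305.0, 109.0], [305.0, 119.0], [330.0, 119.0], [330.0, 133.0]]
90 48 48 48 48 48 48 48 48 39 61 50 31 31 31 30 30 30 31 31 30 30 30 31 31 31 31 30 30 30 30 30 30 30 30 30 30 30 30 30 30 30
93 48 48 48 48 48 41 38 38 44 61 44 30 31 31 30 30 31 31 30 30 30 30 30 30 30 31 30 30 30 30 30 30 30 30 30 30 30 30 30 30 30
96 48 48 48 48 48 34 61 61 59 61 41 30 30 30 30 30 30 31 30 30 30 30 30 30 30 30 30 30 30 30 30 30 30 30 30 30 30 30 30 30 30
99 48 48 48 48 48 42 61 61 61 61 43 30 31 30 30 30 30 31 31 31 30 30 30 30 31 30 30 30 30 30 30 30 31 31 31 30 30 30 30 30 30
102 48 49 48 49 49 42 61 61 61 61 39 31 30 30 30 30 30 31 31 30 30 30 30 30 30 30 30 30 30 30 30 30 31 31 30 30 30 30 30 30 30
105 49 49 49 49 49 51 61 61 61 61 35 30 30 30 30 30 30 30 30 30 30 30 30 30 30 30 30 30 30 30 30 30 30 30 30 30 30 30 30 30 30
108 49 49 49 49 49 57 61 61 61 61 30 30 30 31 31 31 30 30 30 30 30 30 30 30 30 30 30 30 30 30 30 30 30 30 30 30 30 30 30 30 30
111 49 49 49 4
[... 4111 characters left out ...]
31 30 30 30 30 30 30 30 30 30 30 30 30 30 30 30 30 30 30 30 31 30
210 31 31 31 30 31 31 31 31 30 30 30 30 30 30 30 30 30 30 30 31 31 30 30 30 30 30 30 30 30 30 30 30 30 30 30 30 30 30 30 30 30
213 31 31 31 31 31 31 31 30 30 30 30 30 30 30 30 30 30 30 30 31 30 30 30 30 30 30 30 30 30 30 30 30 30 30 30 30 30 30 31 30 30
216 31 31 31 31 31 31 31 30 30 30 30 30 30 31 30 30 30 30 30 30 30 30 30 30 30 30 30 30 30 30 30 30 30 30 30 30 30 30 30 30 30
219 31 31 31 31 30 31 31 31 30 30 30 30 30 30 30 30 30 30 30 30 30 30 30 29 30 23 19 19 19 19 19 19 19 30 30 30 31 31 30 30 31
222 31 31 31 30 30 31 31 30 30 30 30 30 30 30 30 30 30 31 30 30 30 25 19 19 19 19 19 19 19 19 19 19 19 19 19 21 30 30 31 31 31
```

Both bracket ends sit at rows 121–133 and 157–170, as predicted for beds 2 and 1. The arm is clear, so I'm handing in.

```bash
python3 -c "
from rig import ctrl
print(ctrl.job_done())"
```

```text
the job is handed in; nothing more can be done
None
```

I handed the job in at about 56 s: by the final camera checks, all three spatulas lie in slots 1–3 and both brackets present lie in beds 1 and 2; the verdict was not shown to me, and I did not re-measure the tin, bottle and tape at the end.

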